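# Slide the bush plate onto the drill jig's hidden pin and hold it down

### The job

Pick up the aluminium bush plate and rest it on the drill jig's spring lifters with its red edge along the fence, a little to one side of the brass locating pin; slide it along the fence until the slot in its underside drops over the pin hidden beneath it. Then press the plate down flush on the jig and finish while still holding it pressed down, ready for the clamps. Leave the spare flange, the wrench and the oil bottle where they are.

Things in the scene. Friction and masses are not known exactly. Their poses are not given: they have to be found in the camera images.
- plate: Loose aluminium bush plate of a drill jig, 110 x 110 x 14 mm, about 0.55 kg, flat on the bench. Origin: centre of the underside, z up. Its +x edge is painted red (at the start it faces roughly away from the robot) and goes against the fence. Four steel bushes stand 3 mm proud on top; a black bow handle runs along its x.
- plate_handle (a point): Centre of the handle bar, 42 mm above the plate's underside, over the plate's centre. The bar runs along the plate's x: 84 mm long, 14 mm wide (y), 16 mm high, a 14 mm post near each end; the middle 56 mm are free, with 20 mm below the bar, down to the plate. Grip it across its width; pushed along while loose, the plate tips, so keep hold and slide it level under a light push.
- plate_slot (a point): Centre of the mouth of the blind slot in the plate's underside (not seen from above): 5 mm from the plate's centre towards the red edge, 50 mm from that edge. The slot is 14 mm long in the plate's x, 12 mm wide in y, 11 mm deep. Axes as the plate's.
- jig: Drill jig, bolted to the bench: green foot 170 x 270 x 14 mm, grey body 150 (x) x 230 (y) mm; its flat top, the deck, is 40 mm above the bench. Origin: centre of the underside. A round blank lies flush in the deck round the pin. Two fixed clamp straps, turned aside, stand at the ends from 94 mm off the pin in y, up to 47 mm above the deck.
- jig_fence (a point): Middle of the steel fence's guiding face, at deck height, 50.5 mm from the pin in the jig's +x. The fence is 200 mm long along the jig's y, 20 mm thick and 22 mm higher than the deck; the face looks to the jig's -x.
- jig_lifter (a point): Top of one of four copper-coloured spring lifters, 12 mm across, 36 mm either side of the pin in x and 24 mm in y, standing 10 mm above the deck and sinking to it; 340 N/m each: the plate's weight presses them 4 mm, about 8 N more brings it to the deck. With its slot 12 to 25 mm from the pin in y, on either side, the plate lies on all four.
- jig_pin (a point): Foot of the brass locating pin, at deck height (40 mm above the bench). Pin 10 mm in diameter, 10 mm high, its last 3 mm tapering to 6 mm. Axes as the jig's: x towards the fence, y along it. With the plate on the fence and the slot over the pin, the slot centre is 0.5 mm off in x; the loose plate sinks 4 mm by its weight and the pin then stops it in y.
- flange: Spare flange blank, aluminium, 70 mm across and 22 mm high, standing on the bench; bystander. Origin: centre of the underside.
- wrench: Combination wrench, 200 mm long, lying on the bench; bystander. Origin near its middle.
- oil: Small amber oil bottle with a red cap, 48 mm across and 110 mm high, standing; bystander. Origin: centre of the underside.
There are look-alikes about, which are no part of the job. Several things have the shape of the plate; the one meant has the colours described above.

How it is judged (in metres and radians):
On the way, in this order (a step that is already met when the one before it is completed fails the run):
1. the plate rests on the jig along the fence, its slot 8 to 40 mm to one side of the pin (along the fence) ((y of plate_slot in the frame of jig_pin between 0.008 and 0.04 m or y of plate_slot in the frame of jig_pin between -0.04 and -0.008 m) and x of plate_slot in the frame of jig_pin between -0.006 and 0.006 m and z of plate_slot in the frame of jig_pin below 0.015 m and contact force between plate and jig above 0.5 N and angle between the x axis of plate and the x axis of jig, either way round below 0.12 rad and angle between plate's own z axis and vertical below 0.12 rad), for 0.2 s.
2. still resting on the jig, the plate has been slid along to within 7.5 mm of the pin ((y of plate_slot in the frame of jig_pin between 0.0025 and 0.0075 m or y of plate_slot in the frame of jig_pin between -0.0075 and -0.0025 m) and x of plate_slot in the frame of jig_pin between -0.006 and 0.006 m and z of plate_slot in the frame of jig_pin below 0.015 m and contact force between plate and jig above 0.5 N).
3. the slot has dropped over the pin (underside less than 8.5 mm above the deck) (y of plate_slot in the frame of jig_pin between -0.002 and 0.002 m and x of plate_slot in the frame of jig_pin between -0.0035 and 0.0035 m and z of plate_slot in the frame of jig_pin below 0.0085 m and angle between the x axis of plate and the x axis of jig, either way round below 0.06 rad), for 0.2 s.
At the end, for the whole second after the job is handed in: Plate over the pin (slot within 2.5 mm of its axis along the fence, 3.5 mm across), square to the fence within 3.4 deg, level within 1.7 deg, underside under 1.5 mm above the deck, still, and held down there by the fingers (over 3 N) against the lifters (y of plate_slot in the frame of jig_pin between -0.0025 and 0.0025 m and x of plate_slot in the frame of jig_pin between -0.0035 and 0.0035 m and z of plate_slot in the frame of jig_pin below 0.0015 m and angle between plate's own z axis and vertical below 0.03 rad and angle between the x axis of plate and the x axis of jig, either way round below 0.06 rad and contact force between plate and jig above 0.5 N and contact force between the fingers and plate above 3 N and linear speed of plate below 0.02 m/s); the arm keeps its last pose, push and grip.
It fails at once if the spare flange, the wrench or the oil bottle moved more than 30 mm (distance of any of flange, wrench, oil from where it was at the start of the episode above 0.03 m).
It fails at once if oil bottle tipped over (angle between oil's own z axis and vertical above 0.5 rad).
It also fails if it takes over 54 s, if anything falls off the work surface, if the arm or the gripper's body presses on something with over 40 N, if the wrist force passes 120 N, or if a joint passes its speed limit or range.

### The arm

A 6-joint arm with a two-finger parallel gripper is mounted at the origin on the work surface. World frame = base frame: x ahead of the robot, y to its left, z up, the work surface at z = 0. Lengths are in m, angles in degrees, forces in N, time in s.
With the tool pointing down it reaches from about 0.275 to 0.725 m from the base axis. Payload 5.6 kg.
Tool frame: the origin (TCP) lies between the finger pads; the fingertips stand env.tip_extent ahead of it and the grasp point (between the pads) lies 3 mm ahead of it (env.tip_extent is the distance from the TCP to the fingertips, in m); y points along the fingers, z is the direction in which the jaws open and shut, and the axes are right-handed (so a half turn about y gives the same grasp; the last joint's range is limited). The gripper opens to 85 mm and grips with 20 to 120 N. Pads are 22 mm wide; open, the fingers measure 114 mm over their backs; the gripper's body (76 mm by 85 mm) begins 54 mm behind the grasp point. The pads swing forward as they close: fully open they stand 13 mm farther back than shut.
Start: joints at [-52.907, 14.616, 6.199, 0, -81.583, -16.306], TCP at [0.195, -0.514, 0.221] pointing down, gripper open.
Joint ranges: [-168.99, 168.99], [-69.2, 112.95], [-62.41, 85.93], [-164.36, 98.24], [-168.68, -3.75], [-174.98, 174.98]. Speed limits (degrees/s): [147.25, 147.25, 180, 180, 180, 180].

### API

Orientations are given as [roll, pitch, yaw] about the fixed x, y, z axes, in that order (R = Rz(yaw) Ry(pitch) Rx(roll)).
In Python, from cell import status, get_image, env gives the robot as it stands. The module is installed in compiled form; this text tells all that it offers.
- The arm moves only by the tool step_arm, never from a script. Its argument "commands" is one flat list of numbers, 7 for each row, row after row: the closure, from 0 (fully open) to 1 (shut), then the shift along the tool's x, y, z in cm, then the turn, a rotation vector about the tool's x, y, z in degrees. A call has exactly 8 rows; each row shifts and turns the commanded pose from where the row before left it, along the tool's axes as they then stand; what a row does not reach is not made up. A row lasts 1/10 s, in which the tool goes at most 50 mm and 8.59 degrees, less where a joint would pass 70% of its speed; a pose out of reach is approached as far as the arm can. A call with a gripper value outside its range is refused whole. The fingers move at their own pace and stop on an object; the grip force is fixed at half the most. Time passes only in rows, so rows that do not move let the fingers close, or fill a call up. It gives the time, the measured TCP pose, the force and the opening at its end, in the units of the state.
- status.get_state(): the state, without advancing time (a new reading comes with each control period).
- get_image(name): name is "side" or "top"; returns a dict with "frame" (420x560x3 uint8, red, green, blue), "intrinsics" (3x3 intrinsics, pixels), "k1" (the pictures are not rectified: a ray, as slopes to the right and down, at radius r is drawn at 1 + k1 r^2 times it, then the intrinsics apply), "rvec" (rotation vector, rad) and "tvec" (3), from world to camera coordinates, as OpenCV has them. Camera axes: x right, y down, z forward; pixel columns grow to the right and rows downward; lengths in m; the calibration is good to about 2 mm. A picture is of the moment at which its call begins. There is no depth.
- env.hand_in(): hands the job in, once; it reports no verdict.
The state is a dict: "time_s": time; "joint_pos": joint angles; "joint_velocities": joint speeds; "joint_torque": joint torques, N m; "ee_pos": TCP position; "tcp_rot": TCP orientation; "wrist_force": force on the tool from outside, world axes, zero at the start; "torque": the same for the moment, N m; "width": finger opening in m.
Only numpy, scipy, OpenCV 4.12 (cv2) and the standard library are available. Lean on these libraries where they do the work, as an engineer would, in place of code of your own. Each camera call takes 0.05 s, during which the arm holds its last target.

## Working session

There is one attempt and no reset: what is moved stays moved. The work goes in short steps, Python scripts to look and compute and a tool call to move; the robot and the scene stay as the last step left them, time stands still between calls to the robot, and variables do not carry over. Pictures are saved under pics/ and viewed, and the job is handed in when it is done.

Besides the shell and the picture viewer there is one more tool, called after ">>>" as name(argument=value, ...) on one line, values as JSON. step_arm: Moves the arm, as the interface text tells. Its arguments: {"type":"object","properties":{"commands":{"type":"array","items":{"type":"number"}}},"required":["commands"]}

```bash
mkdir -p pics; python3 - <<'E'
from cell import status,get_image,env
import cv2,json
s=status.get_state();print(s,env.tip_extent)
for n in("side","top"):
    d=get_image(n);cv2.imwrite(f"pics/{n}0.png",d["frame"][:,:,::-1]);print(n,d["intrinsics"],d["k1"],d["rvec"],d["tvec"])
E
```

```text
{'time_s': 0.0, 'joint_pos': array([-5.29094740e+01,  1.46522333e+01,  6.13132688e+00, -2.80789933e-02,
       -8.15843277e+01, -1.63056274e+01]), 'joint_velocities': array([-0.04407376,  0.02292823, -0.10025988, -0.02139446, -0.0752804 ,
       -0.00995326]), 'joint_torque': array([-1.54916083e-04, -3.86634135e+01,  2.37936205e+01,  5.36512166e+00,
       -6.10665258e-03, -5.06317292e-06]), 'ee_pos': array([ 0.19503987, -0.51369936,  0.22060549]), 'tcp_rot': array([-8.98912012e+01,  2.89376803e-03,  2.07807663e+01]), 'wrist_force': array([-0.06251069,  0.56606406,  0.37798785]), 'torque': array([ 0.00276338, -0.00157594,  0.00619546]), 'width': 0.08581955044515613} 0.022
side [[525.68863566   0.         274.90425776]
 [  0.         525.68863566 214.56671833]
 [  0.           0.           1.        ]] -0.19512083338032096 [ 0.29749874 -2.76555797  1.29145406] [0.56582013 0.06153698 1.32960822]
top [[497.1588086    0.         274.26352164]
 [  0.         497.1588086  203.86118264]
 [  0.           0.           1.        ]] -0.18623269807439824 [ 2.14384064 -2.15356788  0.18310981] [0.06306545 0.53955485 1.0683989 ]
```

View pics/side0.png

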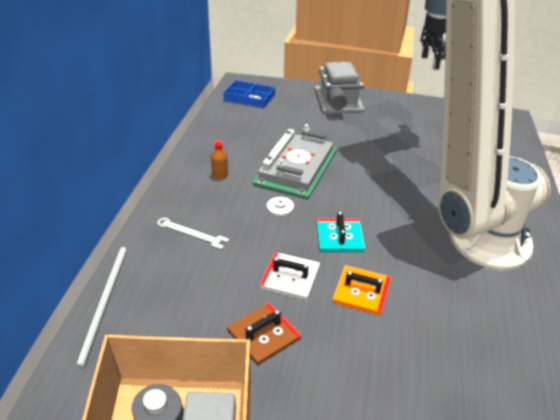

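View pics/top0.png

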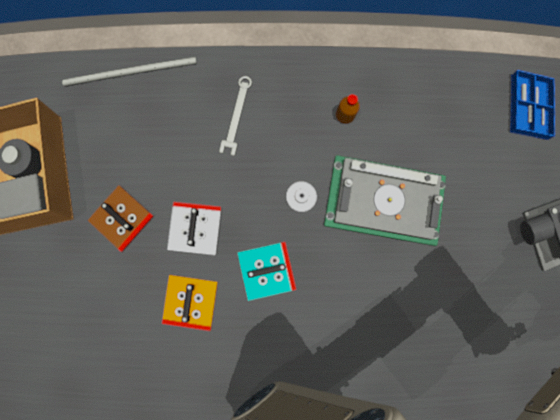

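Candidates for the plate in the top view are brown (120,217), white/aluminium (194,229), teal (267,271) and orange (189,302). I choose the aluminium one at (194,229), because its red edge faces away from the robot. I'll check it in close crops and measure.

```bash
cat > h.py <<'E'
import numpy as np,cv2
from cell import status,get_image,env
def ray(d,uv):
    K=d["intrinsics"];k=d["k1"];p=cv2.undistortPoints(np.array([[uv]],float),K,np.array([k,0,0,0.]),None,None,None).ravel()
    R=cv2.Rodrigues(np.array(d["rvec"],float))[0];t=np.array(d["tvec"]).ravel()
    return -R.T@t, R.T@np.array([p[0],p[1],1.])
def onz(d,uv,z):
    c,r=ray(d,uv);return c+r*(z-c[2])/r[2]
def proj(d,P):
    return cv2.projectPoints(np.array(P,float).reshape(-1,3),np.array(d["rvec"],float),np.array(d["tvec"],float),d["intrinsics"],np.array([d["k1"],0,0,0.]))[0].reshape(-1,2)
def tri(d1,u1,d2,u2):
    c1,r1=ray(d1,u1);c2,r2=ray(d2,u2)
    s=np.linalg.lstsq(np.c_[r1,-r2],c2-c1,rcond=None)[0]
    a=c1+r1*s[0];b=c2+r2*s[1];return (a+b)/2,np.linalg.norm(a-b)
def crop(d,x0,y0,x1,y1,s,fn):
    cv2.imwrite(fn,cv2.resize(d["frame"][y0:y1,x0:x1,::-1],None,fx=s,fy=s,interpolation=cv2.INTER_CUBIC))
E
python3 - <<'E'
from h import *
t=get_image("top");s=get_image("side")
crop(t,160,195,230,262,8,"pics/pl_t.png");crop(t,320,150,450,250,6,"pics/jig_t.png");crop(s,250,120,340,200,8,"pics/jig_s.png")
crop(s,255,245,325,300,8,"pics/pl_s.png")
E
```

```text
(no output)
```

View pics/pl_t.png

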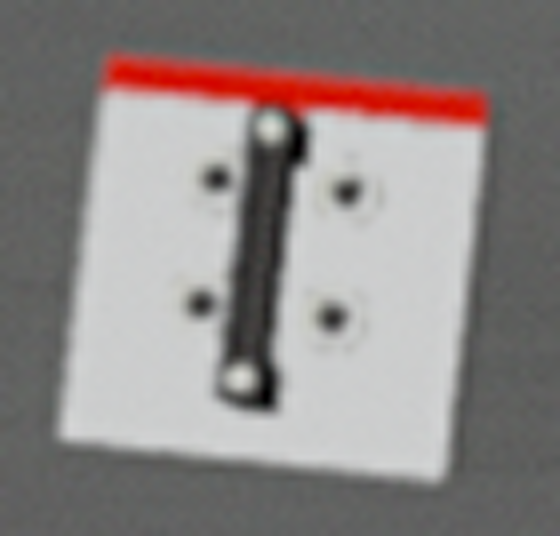

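View pics/jig_t.png

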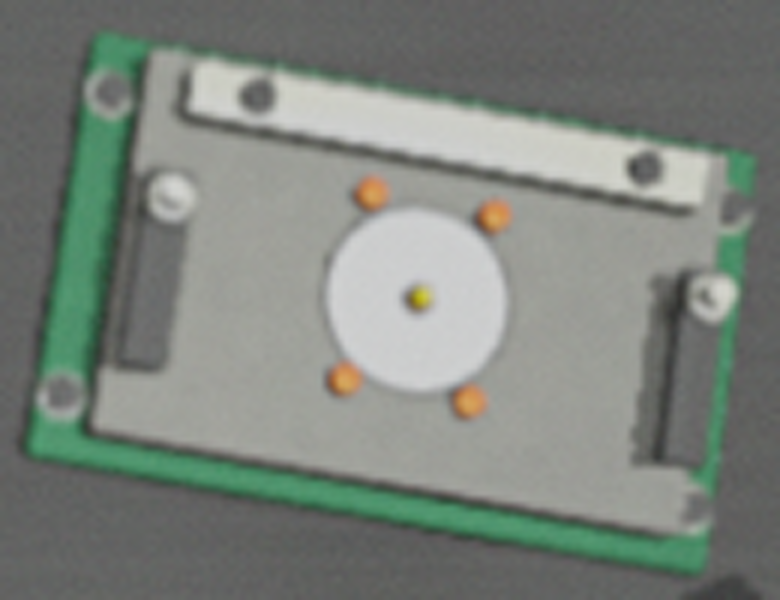

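View pics/jig_s.png

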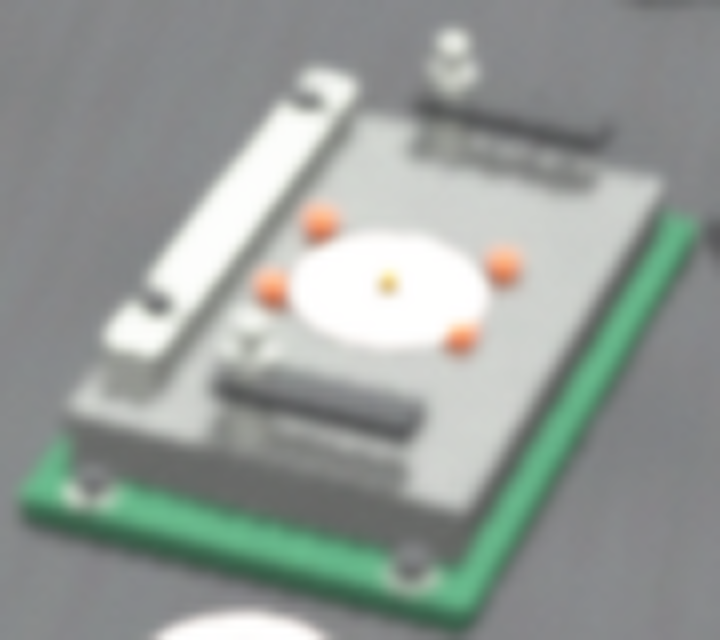

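View pics/pl_s.png

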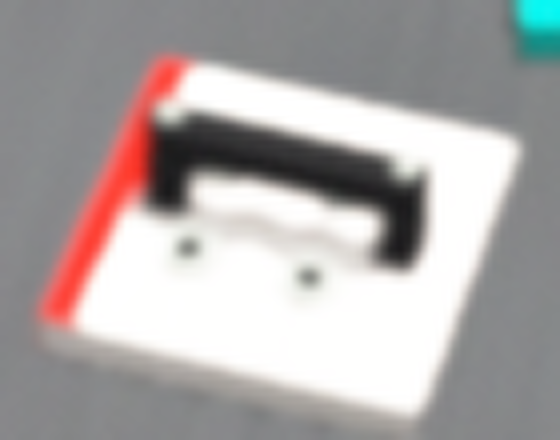

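The crops confirm an aluminium plate with a red edge and a black handle in both views. The jig pin is at about (390,199) in the top view. Next I'll measure both.

```bash
cat > meas.py <<'E'
from h import *
t=get_image("top");s=get_image("side")
def pix(x0,y0,sc,U,V): return ((U+.5)/sc-.5+x0,(V+.5)/sc-.5+y0)
# plate from top: mask bright or red in region
f=t["frame"].astype(int)
def cents(m,x0,y0,amin=4):
    n,l,st,c=cv2.connectedComponentsWithStats(m.astype(np.uint8));return [(c[i]+[x0,y0],st[i,4]) for i in range(1,n) if st[i,4]>=amin]
sub=f[190:265,155:235];m=((sub[...,0]>140)).astype(np.uint8)
m=cv2.morphologyEx(m,cv2.MORPH_CLOSE,np.ones((9,9)))
cs,_=cv2.findContours(m,cv2.RETR_EXTERNAL,cv2.CHAIN_APPROX_NONE);c=max(cs,key=cv2.contourArea)
W=np.array([onz(t,(p[0][0]+155,p[0][1]+190),0.014)[:2] for p in c],np.float32)
print("plate rect",cv2.minAreaRect(W*1000))
# handle ends screws (top) & side
hs=[pix(160,195,8,272,128),pix(160,195,8,242,378)]
hb=[pix(255,245,8,170,108),pix(255,245,8,405,165)]
for a,b in zip(hs,hb): print("screw",tri(t,a,s,b), onz(t,a,.05),onz(s,b,.05))
# jig
for d,(x0,y0,x1,y1),n in((t,(340,170,430,230),"top"),(s,(270,130,330,180),"side")):
    g=d["frame"][y0:y1,x0:x1].astype(int);o=(g[...,0]>g[...,2]+60)&(g[...,0]>170)&(g[...,1]<180)&(g[...,0]>g[...,1]+40)
    C=cents(o,x0,y0);print(n,[(c.round(1),a) for c,a in C])
    for c,a in C: print(onz(d,c,.048 if a else 0).round(4))
    y=(g[...,1]>g[...,2]+50)&(abs(g[...,0]-g[...,1])<60)
    for c,a in cents(y,x0,y0,2):print("pin",c,a,onz(d,c,.047).round(4))
g=f[145:255,315:455];m=((g[...,1]>g[...,0]+30)&(g[...,1]>80)).astype(np.uint8)
cs,_=cv2.findContours(m,cv2.RETR_EXTERNAL,cv2.CHAIN_APPROX_NONE);pts=np.concatenate([c for c in cs if len(c)>8])
print("jig",cv2.minAreaRect(np.array([onz(t,(p[0][0]+315,p[0][1]+145),0.014)[:2] for p in pts],np.float32)*1000))
fc=[pix(320,150,6,185,115),pix(320,150,6,695,208)]  # fence face lower edge (top view, top edge z=.062)
print("fence top edge",[onz(t,p,.062).round(4) for p in fc])
E
python3 meas.py
```

```text
plate rect ((489.7166748046875, 244.0389404296875), (112.26492309570312, 112.53350830078125), 83.88504028320312)
screw (array([0.52528491, 0.23983182, 0.04873798]), np.float64(0.002132626113355269)) [0.52402993 0.23957596 0.05      ] [0.5261266  0.24097312 0.05      ]
screw (array([0.45604493, 0.24706123, 0.04819277]), np.float64(0.0023421401292300983)) [0.45472957 0.24673471 0.05      ] [0.45702346 0.24877267 0.05      ]
top [(array([381.8, 181.5]), np.int32(17)), (array([402.4, 185.4]), np.int32(15)), (array([377.4, 212.6]), np.int32(15)), (array([398. , 216.4]), np.int32(17))]
[ 0.5891 -0.1828  0.048 ]
[ 0.5802 -0.2304  0.048 ]
[ 0.5182 -0.1699  0.048 ]
[ 0.5095 -0.2169  0.048 ]
pin [381.8 182.4] 5 [ 0.5873 -0.183   0.047 ]
pin [402.         186.28571429] 7 [ 0.5784 -0.2296  0.047 ]
pin [389.875 199.125] 8 [ 0.5489 -0.2     0.047 ]
pin [376.875 213.125] 8 [ 0.5172 -0.1689  0.047 ]
pin [397.33333333 216.88888889] 9 [ 0.5084 -0.2156  0.047 ]
side [(array([289.3, 147.9]), np.int32(9)), (array([312.5, 153.5]), np.int32(8)), (array([283.7, 156.1]), np.int32(9)), (array([307. , 162.5]), np.int32(6))]
[ 0.582  -0.2216  0.048 ]
[ 0.5105 -0.2076  0.048 ]
[ 0.5899 -0.1746  0.048 ]
[ 0.5187 -0.1578  0.048 ]
pin [298.  154.5] 2 [ 0.5511 -0.194   0.047 ]
jig ((552.2552490234375, -199.75096130371094), (269.678466796875, 169.71612548828125), 79.40365600585938)
fence top edge [array([ 0.6153, -0.1094,  0.062 ]), array([ 0.5803, -0.3038,  0.062 ])]
```

```bash
cat > plan.py <<'E'
from h import *
from scipy.spatial.transform import Rotation as Ro
def plan(target,yaw,n,grip,dec=1,start=None,rpy=None):
    """even rows to world target / tool-down yaw; prints rows rounded, and the pose they lead to"""
    s=status.get_state();p=np.array(s["ee_pos"]);R=Ro.from_euler("xyz",s["tcp_rot"],degrees=True)
    Rt=Ro.from_euler("xyz",[-90,0,yaw],degrees=True)
    rows=[];p0=p.copy()
    for i in range(n):
        rem=(np.array(target)-p)/(n-i); sh=np.round(R.inv().apply(rem)*100,dec)
        tv=np.round((R.inv()*Rt).as_rotvec(degrees=True)/(n-i),1)
        if np.abs(tv).max()<.05: tv[:]=0
        rows.append([grip,*sh,*tv]); p=p+R.apply(sh/100); R=R*Ro.from_rotvec(tv,degrees=True)
    for r in rows: print(", ".join(f"{v:g}" for v in r),",")
    print("end",p.round(4),R.as_euler("xyz",degrees=True).round(2))
E
python3 - <<'E'
from plan import *
plan((.49,.2436,.11),-6,24,0)
E
```

```text
0, 2.3, 0.5, 2.5, -0, 1.1, -0 ,
0, 2.2, 0.5, 2.6, -0, 1.1, -0 ,
0, 2.2, 0.5, 2.6, -0, 1.1, -0 ,
0, 2.1, 0.5, 2.6, -0, 1.1, -0 ,
0, 2.1, 0.5, 2.7, -0, 1.1, -0 ,
0, 2, 0.5, 2.7, -0, 1.1, -0 ,
0, 2, 0.5, 2.8, -0, 1.1, -0 ,
0, 1.9, 0.5, 2.8, -0, 1.1, -0 ,
0, 1.9, 0.4, 2.8, -0, 1.1, -0 ,
0, 1.8, 0.5, 2.9, -0, 1.1, -0 ,
0, 1.7, 0.4, 2.9, -0, 1.1, -0 ,
0, 1.7, 0.5, 2.9, -0, 1.1, -0 ,
0, 1.6, 0.4, 3, -0, 1.1, -0 ,
0, 1.6, 0.5, 3, -0, 1.1, -0 ,
0, 1.5, 0.4, 3, -0, 1.1, -0 ,
0, 1.5, 0.5, 3.1, -0, 1.1, -0 ,
0, 1.4, 0.4, 3.1, -0, 1.1, -0 ,
0, 1.3, 0.5, 3.1, -0, 1.2, -0 ,
0, 1.3, 0.4, 3.1, -0, 1.1, -0 ,
0, 1.2, 0.5, 3.2, -0, 1.2, -0 ,
0, 1.1, 0.4, 3.2, -0, 1.1, -0 ,
0, 1.1, 0.5, 3.2, -0, 1.2, -0 ,
0, 1, 0.4, 3.2, -0, 1.1, -0 ,
0, 1, 0.5, 3.2, -0, 1.2, -0 ,
end [0.4899 0.2435 0.1095] [-8.997e+01  2.000e-02 -6.010e+00]
```

>>> step_arm(commands=[0,2.3,0.4,2.5,0,1.1,0,0,2.2,0.4,2.6,0,1.1,0,0,2.2,0.4,2.6,0,1.1,0,0,2.1,0.4,2.6,0,1.1,0,0,2.1,0.4,2.7,0,1.1,0,0,2.0,0.4,2.7,0,1.1,0,0,2.0,0.4,2.8,0,1.1,0,0,1.9,0.4,2.8,0,1.1,0])

```text
time_s: 1.1
ee_pos: [0.2942, -0.2599, 0.1894]
tcp_rot: [-90.0, -0.0, 11.9]
wrist_force: [0.7, -0.5, 0.3]
width: 0.0858
```

>>> step_arm(commands=[0,1.9,0.4,2.8,0,1.1,0,0,1.8,0.4,2.9,0,1.1,0,0,1.7,0.4,2.9,0,1.1,0,0,1.7,0.4,2.9,0,1.1,0,0,1.6,0.4,3.0,0,1.1,0,0,1.6,0.4,3.0,0,1.1,0,0,1.5,0.4,3.0,0,1.1,0,0,1.5,0.4,3.1,0,1.1,0])

```text
time_s: 1.9
ee_pos: [0.3926, -0.0071, 0.1576]
tcp_rot: [-90.0, -0.0, 3.2]
wrist_force: [0.8, -0.6, -0.5]
width: 0.0855
```

>>> step_arm(commands=[0,1.4,0.4,3.1,0,1.1,0,0,1.3,0.4,3.1,0,1.2,0,0,1.3,0.4,3.1,0,1.1,0,0,1.2,0.4,3.2,0,1.2,0,0,1.1,0.4,3.2,0,1.1,0,0,1.1,0.4,3.2,0,1.2,0,0,1.0,0.4,3.2,0,1.1,0,0,1.0,0.4,3.2,0,1.2,0])

```text
time_s: 2.7
ee_pos: [0.4903, 0.2447, 0.1253]
tcp_rot: [-90.0, 0.0, -6.0]
wrist_force: [0.2, -0.8, 0.5]
width: 0.0853
```

```bash
python3 - <<'E'
from plan import *
s=status.get_state();print(s["time_s"],s["ee_pos"],s["tcp_rot"])
t=get_image("top");d=get_image("side")
crop(t,130,170,270,290,5,"pics/ap_t.png");crop(d,220,190,340,300,5,"pics/ap_s.png")
plan((.49,.2436,.045),-6,8,0,2)
E
```

```text
2.7 [0.49028344 0.2447317  0.12528065] [-8.99996328e+01  4.09354127e-04 -6.04443068e+00]
0, -0, 0.99, -0.03, 0, 0, 0 ,
0, -0.01, 0.99, -0.03, 0, 0, 0 ,
0, -0, 0.99, -0.03, 0, 0, 0 ,
0, -0.01, 0.99, -0.03, 0, 0, 0 ,
0, -0, 0.99, -0.03, 0, 0, 0 ,
0, -0.01, 0.99, -0.04, 0, 0, 0 ,
0, -0, 0.98, -0.03, 0, 0, 0 ,
0, -0.01, 0.99, -0.04, 0, 0.1, -0 ,
end [0.49   0.2436 0.045 ] [-9.004e+01  4.000e-02 -6.020e+00]
```

View pics/ap_s.png

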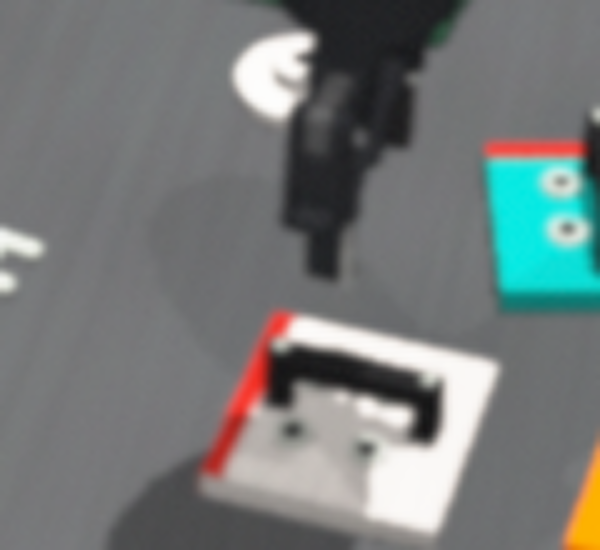

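View pics/ap_t.png

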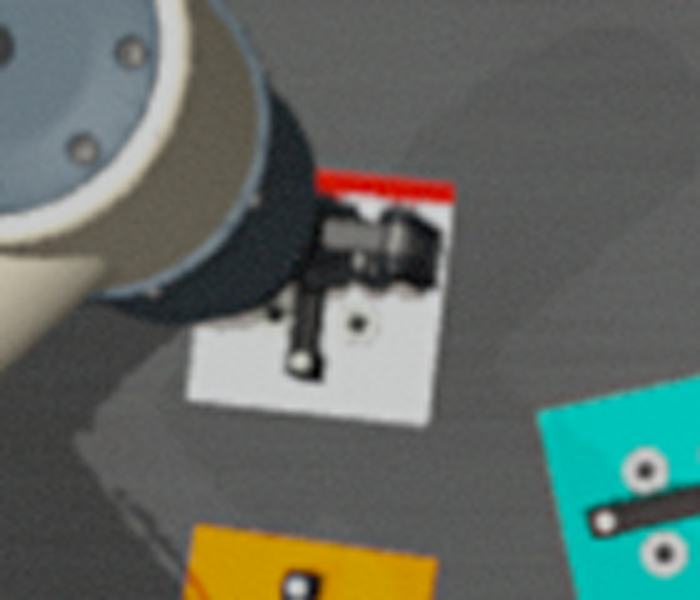

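The gripper is above the handle in both views and lined up across the bar, so I'll descend.

>>> step_arm(commands=[0,0,1.0,0,0,0,0,0,0,1.0,0,0,0,0,0,0,1.0,-0.1,0,0,0,0,0,1.0,0,0,0,0,0,0,1.0,0,0,0,0,0,0,1.0,0,0,0,0,0,0,1.0,0,0,0,0,0,0,1.0,0,0,0,0])

```text
time_s: 3.6
ee_pos: [0.4899, 0.2423, 0.0447]
tcp_rot: [-90.0, 0.0, -6.0]
wrist_force: [1.5, 0.2, 0.1]
width: 0.0853
```

>>> step_arm(commands=[1,0,0,0,0,0,0,1,0,0,0,0,0,0,1,0,0,0,0,0,0,1,0,0,0,0,0,0,1,0,0,0,0,0,0,1,0,0,0,0,0,0,1,0,0,0,0,0,0,1,0,0,0,0,0,0])

```text
time_s: 4.4
ee_pos: [0.4899, 0.2423, 0.0456]
tcp_rot: [-90.0, -0.0, -6.0]
wrist_force: [0.3, -0.3, -0.7]
width: -0.0001
```

```bash
python3 - <<'E'
from plan import *
s=status.get_state();print(s["time_s"],s["ee_pos"],s["tcp_rot"],s["width"],s["wrist_force"])
t=get_image("top");d=get_image("side")
crop(t,130,170,270,290,5,"pics/gr_t.png");crop(d,220,190,340,300,5,"pics/gr_s.png")
E
```

```text
4.4 [0.48993452 0.2423432  0.04556015] [-8.99956148e+01 -6.50577115e-03 -6.01344795e+00] -7.944951501884351e-05 [ 0.2756586  -0.31033135 -0.7254251 ]
```

View pics/gr_s.png

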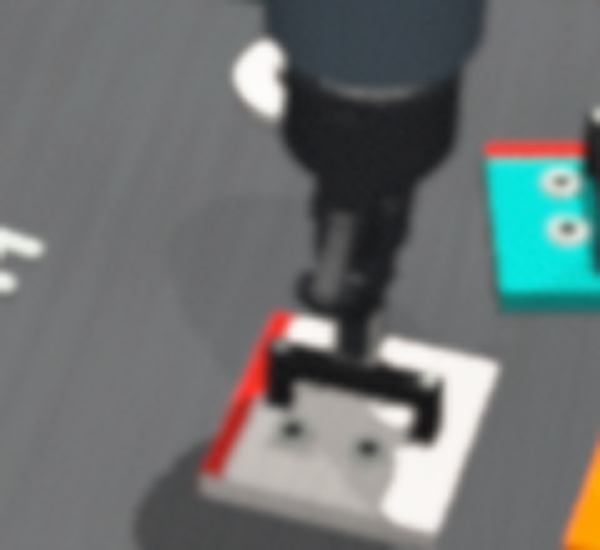

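View pics/gr_t.png

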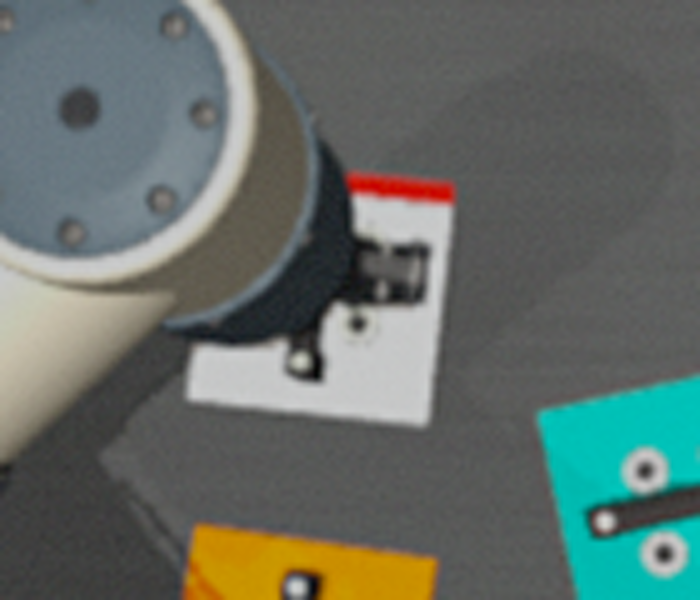

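```bash
python3 - <<'E'
from plan import *
s=status.get_state();p=s["ee_pos"];R=Ro.from_euler("xyz",s["tcp_rot"],degrees=True)
t=get_image("top");d=get_image("side")
for l,o in (("tcp",(0,0,0)),("tip",(0,.022,0)),("up54",(0,-.051,0))):
    P=p+R.apply(o);print(l,P,"side",proj(d,P),((proj(d,P)-[220,190])*5).round(),"top",((proj(t,P)-[130,170])*5).round())
P=[.49,.2436,.05];print("handle",((proj(d,P)-[220,190])*5).round(),((proj(t,P)-[130,170])*5).round())
E
```

```text
tcp [0.48989971 0.24233069 0.04550707] side [[291.27551842 262.34647657]] [[356. 362.]] top [[312. 281.]]
tip [0.48990061 0.24233036 0.02350707] side [[290.94006374 269.09219764]] [[355. 395.]] top [[319. 286.]]
up54 [0.48989762 0.24233147 0.09650707] side [[292.0813685  246.03961905]] [[360. 280.]] top [[294. 267.]]
handle [[356. 357.]] [[307. 279.]]
```

```bash
python3 - <<'E'
from plan import *
d=get_image("side");t=get_image("top")
f=d["frame"][235:290,262:318,::-1].astype(float);f=np.clip(255*(f/255)**.5,0,255).astype(np.uint8)
g=t["frame"][200:255,165:225,::-1].astype(float);g=np.clip(255*(g/255)**.5,0,255).astype(np.uint8)
cv2.imwrite("pics/z1.png",cv2.resize(f,None,fx=10,fy=10,interpolation=cv2.INTER_CUBIC))
cv2.imwrite("pics/z2.png",cv2.resize(g,None,fx=10,fy=10,interpolation=cv2.INTER_CUBIC))
E
```

```text
(no output)
```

View pics/z1.png

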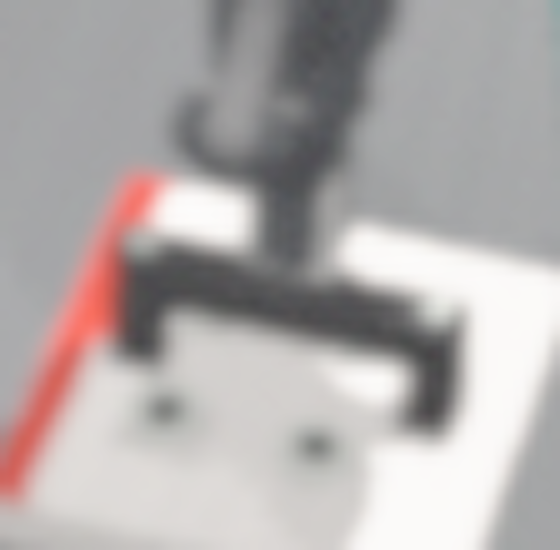

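View pics/z2.png

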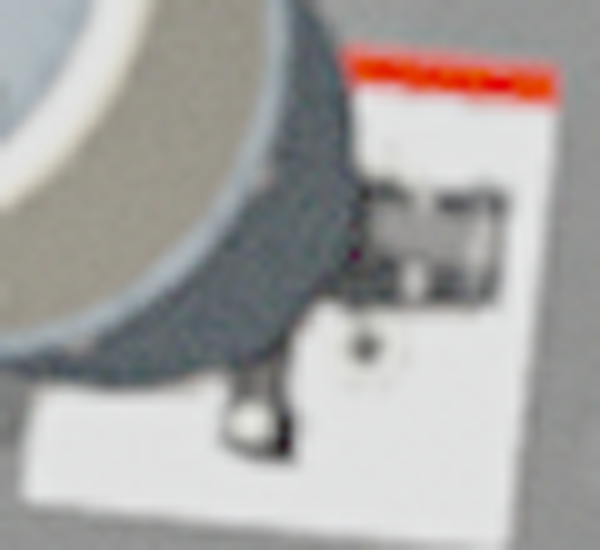

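The fingers closed on nothing: width reads 0, and in the side view the pads end at the top of the bar or behind it at about (291,262). I'll open and look.

>>> step_arm(commands=[0,0,0,0,0,0,0,0,0,0,0,0,0,0,0,0,0,0,0,0,0,0,0,0,0,0,0,0,0,0,0,0,0,0,0,0,0,0,0,0,0,0,0,0,0,0,0,0,0,0,0,0,0,0,0,0])

```text
time_s: 5.5
ee_pos: [0.4899, 0.2424, 0.0455]
tcp_rot: [-90.0, 0.0, -6.0]
wrist_force: [-0.8, -0.7, -0.3]
width: 0.0857
```

```bash
python3 - <<'E'
from plan import *
s=status.get_state();print(s["time_s"],s["ee_pos"],s["width"],s["wrist_force"])
d=get_image("side");t=get_image("top")
f=d["frame"][215:295,250:330,::-1].astype(float);f=np.clip(255*(f/255)**.5,0,255).astype(np.uint8)
cv2.imwrite("pics/z3.png",cv2.resize(f,None,fx=7,fy=7,interpolation=cv2.INTER_CUBIC))
crop(t,130,170,270,290,5,"pics/z4.png")
E
```

```text
5.5 [0.48987741 0.24235443 0.045472  ] 0.08568144696439256 [-0.77152665 -0.68717277 -0.34669253]
```

View pics/z3.png

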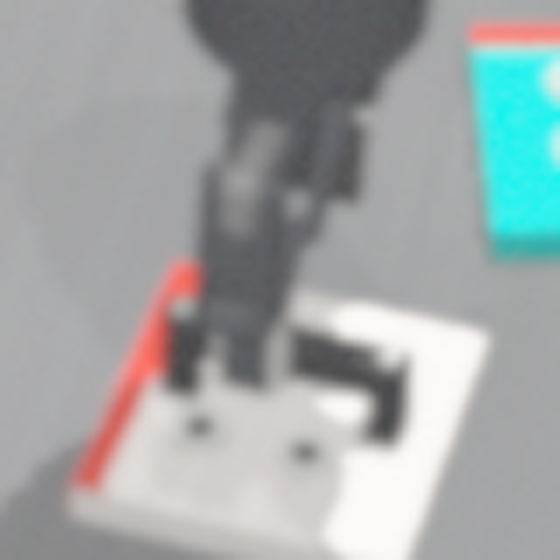

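View pics/z4.png

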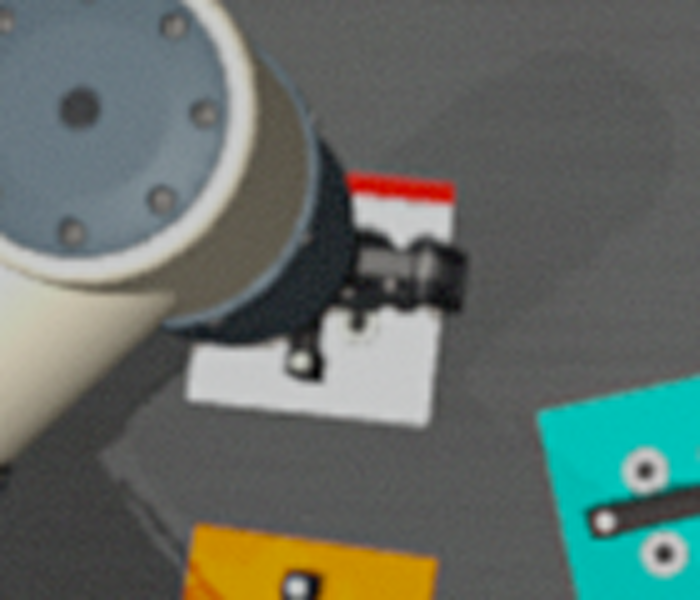

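```bash
python3 - <<'E'
from plan import *
s=status.get_state();p=s["ee_pos"];R=Ro.from_euler("xyz",s["tcp_rot"],degrees=True)
d=get_image("side");t=get_image("top")
for dz in (0,.009,.022,.035):
  for w in (.043,-.043,.057,-.057,.0):
    P=p+R.apply((0,dz,w));print(dz,w,P.round(3),"side z3",((proj(d,P)-[250,215])*7).round()[0],"top z4",((proj(t,P)-[130,170])*5).round()[0])
E
```

```text
0 0.043 [0.494 0.285 0.045] side z3 [250. 423.] top z4 [216. 271.]
0 -0.043 [0.485 0.2   0.045] side z3 [326. 244.] top z4 [408. 291.]
0 0.057 [0.496 0.299 0.045] side z3 [237. 454.] top z4 [186. 267.]
0 -0.057 [0.484 0.186 0.045] side z3 [337. 217.] top z4 [439. 294.]
0 0.0 [0.49  0.242 0.045] side z3 [289. 331.] top z4 [312. 281.]
0.009 0.043 [0.494 0.285 0.036] side z3 [249. 443.] top z4 [220. 273.]
0.009 -0.043 [0.485 0.2   0.036] side z3 [325. 264.] top z4 [410. 293.]
0.009 0.057 [0.496 0.299 0.036] side z3 [236. 473.] top z4 [190. 270.]
0.009 -0.057 [0.484 0.186 0.036] side z3 [336. 236.] top z4 [441. 296.]
0.009 0.0 [0.49  0.242 0.036] side z3 [288. 351.] top z4 [315. 283.]
0.022 0.043 [0.494 0.285 0.023] side z3 [248. 470.] top z4 [225. 276.]
0.022 -0.043 [0.485 0.2   0.023] side z3 [323. 292.] top z4 [413. 296.]
0.022 0.057 [0.496 0.299 0.023] side z3 [235. 501.] top z4 [195. 273.]
0.022 -0.057 [0.484 0.186 0.023] side z3 [335. 264.] top z4 [444. 299.]
0.022 0.0 [0.49  0.242 0.023] side z3 [287. 379.] top z4 [319. 286.]
0.035 0.043 [0.494 0.285 0.01 ] side z3 [247. 498.] top z4 [231. 279.]
0.035 -0.043 [0.485 0.2   0.01 ] side z3 [321. 319.] top z4 [416. 299.]
0.035 0.057 [0.496 0.299 0.01 ] side z3 [234. 528.] top z4 [201. 276.]
0.035 -0.057 [0.484 0.186 0.01 ] side z3 [333. 291.] top z4 [447. 302.]
0.035 0.0 [0.49  0.242 0.01 ] side z3 [285. 406.] top z4 [323. 289.]
```

```bash
python3 - <<'E'
from plan import *
d=get_image("side");t=get_image("top")
print("base",proj(d,[0,0,0]),proj(t,[0,0,0]))
for uv,zs in (((284.4,245.4),(.116,.103)),((285,269.3),(.036,.023))):
  for z in zs: print(z,onz(d,uv,z))
# far knuckle top
for z in (.045,.07,.1): print("farknuckle",z,onz(t,(130+463/5,170+280/5),z))
crop(d,230,150,360,290,4,"pics/z5.png")
cv2.imwrite("pics/side1.png",d["frame"][:,:,::-1])
E
```

```text
base [[490.61477251 238.02677785]] [[302.19692699 442.84472241]]
0.116 [0.50334931 0.26440247 0.116     ]
0.103 [0.50567391 0.25082706 0.103     ]
0.036 [0.50111312 0.25788727 0.036     ]
0.023 [0.50318711 0.2454788  0.023     ]
farknuckle 0.045 [0.49009379 0.17516984 0.045     ]
farknuckle 0.07 [0.48734019 0.17296614 0.07      ]
farknuckle 0.1 [0.48403587 0.1703217  0.1       ]
```

View pics/side1.png

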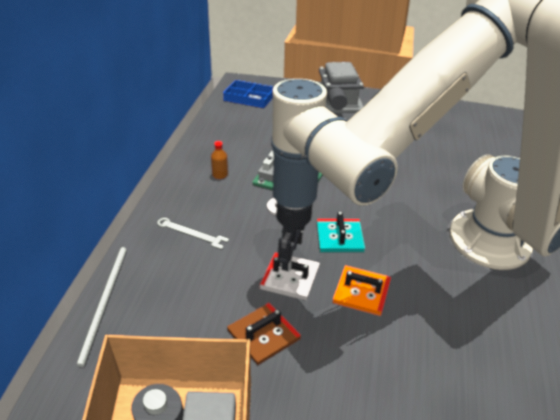

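>>> step_arm(commands=[0,0,-4.0,0,0,0,0,0,0,-4.0,0,0,0,0,1,0,-4.0,0,0,0,0,1,0,-4.0,0,0,0,0,1,-2,0,4,0,0,0,1,-2,0,4,0,0,0,1,-2,0,4,0,0,0,1,-2,0,3,0,0,0])

```text
time_s: 6.6
ee_pos: [0.4251, 0.4018, 0.2053]
tcp_rot: [-90.0, 0.0, -6.0]
wrist_force: [0.1, -0.0, -0.2]
width: 0.0001
```

>>> step_arm(commands=[1,0,0,0,0,0,0,1,0,0,0,0,0,0,1,0,0,0,0,0,0,1,0,0,0,0,0,0,1,0,0,0,0,0,0,1,0,0,0,0,0,0,1,0,0,0,0,0,0,1,0,0,0,0,0,0])

```text
time_s: 7.4
ee_pos: [0.4262, 0.3997, 0.2055]
tcp_rot: [-90.0, -0.0, -6.0]
wrist_force: [0.6, 0.1, -0.3]
width: 0.0003
```

```bash
python3 - <<'E'
from plan import *
s=status.get_state();print(s["time_s"],s["ee_pos"],s["tcp_rot"],s["width"]);p=s["ee_pos"]
d=get_image("side");t=get_image("top")
R=Ro.from_euler("xyz",s["tcp_rot"],degrees=True);P=p+R.apply((0,.022,0));print("tip exp",P,proj(d,P),proj(t,P))
cv2.imwrite("pics/side2.png",d["frame"][:,:,::-1]);cv2.imwrite("pics/top2.png",t["frame"][:,:,::-1])
for x in(d,t):
    print(ray(x,(280,210))[0])
E
```

```text
7.4 [0.4261584  0.39973182 0.20553089] [-8.99972013e+01 -6.82245193e-04 -6.03016880e+00] 0.0003352609997530249
tip exp [0.42615878 0.39973287 0.18353089] [[311.99411776 274.00548245]] [[102.02489457 250.79214542]]
[0.36421706 1.07692293 0.89408063]
[0.36977539 0.07887945 1.13737289]
```

View pics/side2.png

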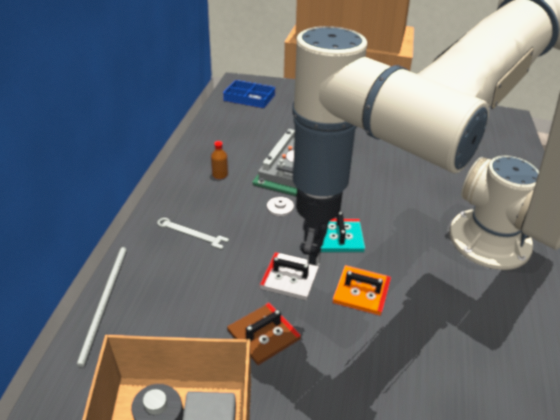

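View pics/top2.png

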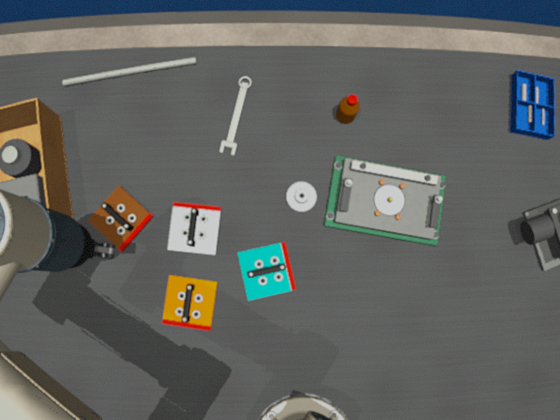

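```bash
python3 - <<'E'
from h import *
d=get_image("side");t=get_image("top")
crop(d,280,190,350,280,7,"pics/z6.png");crop(t,60,220,140,280,8,"pics/z7.png")
for a in((311,262),(312,265)):
  for b in ((112,250),(115,251),(117,251)): print(tri(d,a,t,b))
E
```

```text
(array([0.42974535, 0.37710816, 0.19158628]), np.float64(0.004736936979178653))
(array([0.42916064, 0.37252171, 0.18695095]), np.float64(0.006795054384623927))
(array([0.42941536, 0.36944631, 0.18386301]), np.float64(0.006882291164168851))
(array([0.42864919, 0.37883648, 0.18586852]), np.float64(0.0018522197950811582))
(array([0.4280545 , 0.37423168, 0.18115861]), np.float64(0.0039037365948965917))
(array([0.42830593, 0.37114522, 0.17802629]), np.float64(0.003978801782318808))
```

View pics/z6.png

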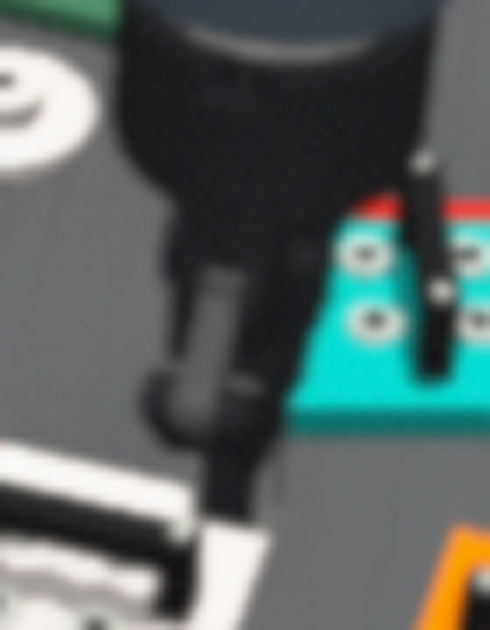

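View pics/z7.png

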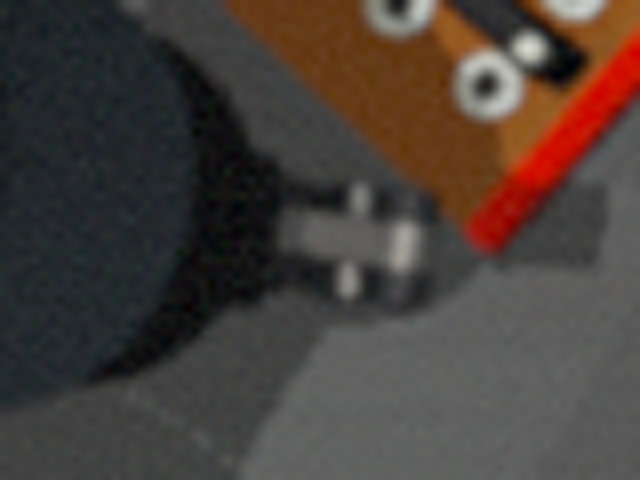

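```bash
python3 - <<'E'
from plan import *
d=get_image("side")
def fz(uv,xy):
    c,r=ray(d,uv);s=((np.array(xy)-c[:2])@r[:2])/(r[:2]@r[:2]);return (c+s*r).round(4)
print("now",fz((312.4,263.6),(.4262,.3997+.006)))
print("grasp",fz((290,261),(.4899,.2424+.006)))
for w in(.043,.05): print("open",fz((285,269.3),(.4899+.1045*w,.2424+.9945*w)))
for w in(.043,.05): print("appr",fz((284.4,245.4),(.4903+.1045*w,.2447+.9945*w)))
E
```

```text
now [0.4266 0.4057 0.2169]
grasp [0.492  0.2487 0.0556]
open [0.4965 0.2855 0.0649]
open [0.4954 0.2922 0.0719]
appr [0.4993 0.2882 0.1388]
appr [0.4981 0.2949 0.1452]
```

The side view puts the closed tips about 30 mm higher than the pose reading implies, or else shifted in y. I'll settle it by touching the bare bench at an empty spot, about (130,300) in the top view.

>>> step_arm(commands=[1,-2.2,2,0,0,0,0,1,-2.2,2,0,0,0,0,1,-2.2,2,-1,0,0,0,1,-2.2,2,-1,0,0,0,1,0,2,0,0,0,0,1,0,2,0,0,0,0,1,0,2,0,0,0,0,1,0,2,0,0,0,0])

```text
time_s: 8.45
ee_pos: [0.3364, 0.3894, 0.0449]
tcp_rot: [-90.0, -0.0, -6.0]
wrist_force: [0.1, -0.6, -0.9]
width: -0.0002
```

```bash
python3 - <<'E'
from plan import *
s=status.get_state();print(s["time_s"],s["ee_pos"],s["width"],s["wrist_force"],s["joint_pos"]);p=s["ee_pos"]
d=get_image("side");t=get_image("top")
P=p+[0,0,-.022];print("tip exp",P,proj(d,P),proj(t,P))
crop(d,300,220,420,340,5,"pics/z8.png");crop(t,80,230,200,350,5,"pics/z9.png")
E
```

```text
8.45 [0.33638742 0.38937738 0.04492257] -0.00015357392357425337 [ 0.12106193 -0.6244665  -0.90957721] [ 6.66405044e+01  1.79181927e+01 -1.65501994e+01  5.18497610e-03
 -5.55010083e+01 -1.62638300e+02]
tip exp [0.33638742 0.38937738 0.02292257] [[350.6505666  330.54186752]] [[128.35636919 295.05720305]]
```

View pics/z8.png

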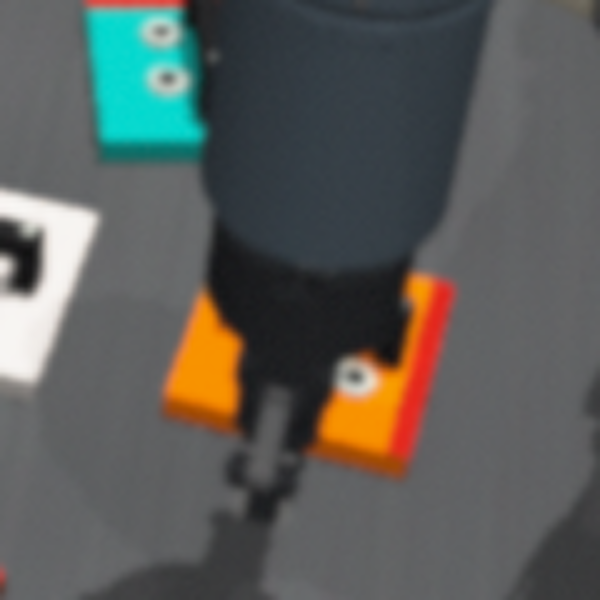

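View pics/z9.png

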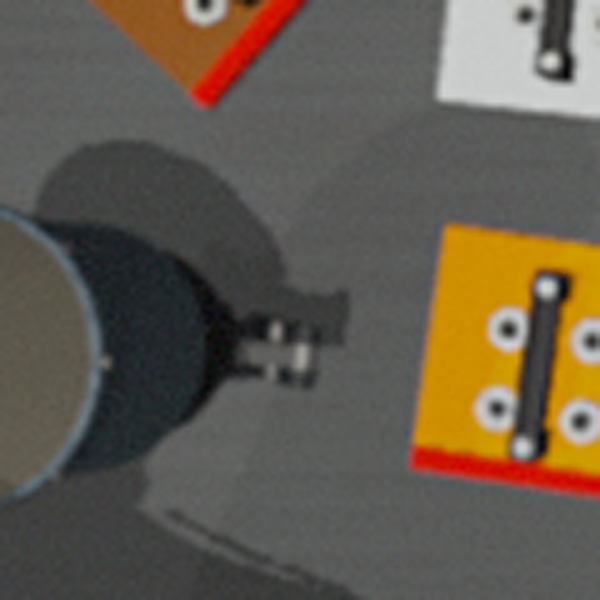

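>>> step_arm(commands=[1,0,0.2,0,0,0,0,1,0,0.2,0,0,0,0,1,0,0.2,0,0,0,0,1,0,0.2,0,0,0,0,1,0,0.2,0,0,0,0,1,0,0.2,0,0,0,0,1,0,0.2,0,0,0,0,1,0,0.2,0,0,0,0])

```text
time_s: 9.35
ee_pos: [0.3364, 0.3892, 0.0293]
tcp_rot: [-90.0, 0.0, -6.0]
wrist_force: [-0.4, -0.0, -0.2]
width: -0.0001
```

>>> step_arm(commands=[1,0,0.1,0,0,0,0,1,0,0.1,0,0,0,0,1,0,0.1,0,0,0,0,1,0,0.1,0,0,0,0,1,0,0.1,0,0,0,0,1,0,0.1,0,0,0,0,1,0,0.0,0,0,0,0,1,0,0.0,0,0,0,0])

```text
time_s: 10.15
ee_pos: [0.3364, 0.3892, 0.0235]
tcp_rot: [-90.0, -0.0, -6.0]
wrist_force: [-0.3, 0.1, 0.4]
width: -0.0002
```

>>> step_arm(commands=[1,0,0.1,0,0,0,0,1,0,0.1,0,0,0,0,1,0,0.1,0,0,0,0,1,0,0,0,0,0,0,1,0,0,0,0,0,0,1,0,0,0,0,0,0,1,0,0.0,0,0,0,0,1,0,0.0,0,0,0,0])

```text
time_s: 10.95
ee_pos: [0.3364, 0.3892, 0.0205]
tcp_rot: [-90.0, 0.0, -6.0]
wrist_force: [-0.3, -0.1, -0.5]
width: -0.0
```

```bash
python3 - <<'E'
from plan import *
s=status.get_state();print(s["time_s"],s["ee_pos"],s["width"],s["wrist_force"])
p=s["ee_pos"]
d=get_image("side");t=get_image("top")
P=p+[0,0,-.022];print("tip exp",P,proj(d,P),proj(t,P))
crop(d,300,220,420,340,5,"pics/z10.png");crop(t,80,230,200,350,5,"pics/z11.png")
E
```

```text
10.95 [0.3363989  0.38924722 0.02050093] -1.8095371399043595e-05 [-0.28947139 -0.09311605 -0.51348123]
tip exp [ 0.3363989   0.38924722 -0.00149907] [[349.31002377 337.58654444]] [[131.29438581 294.77827771]]
```

View pics/z10.png

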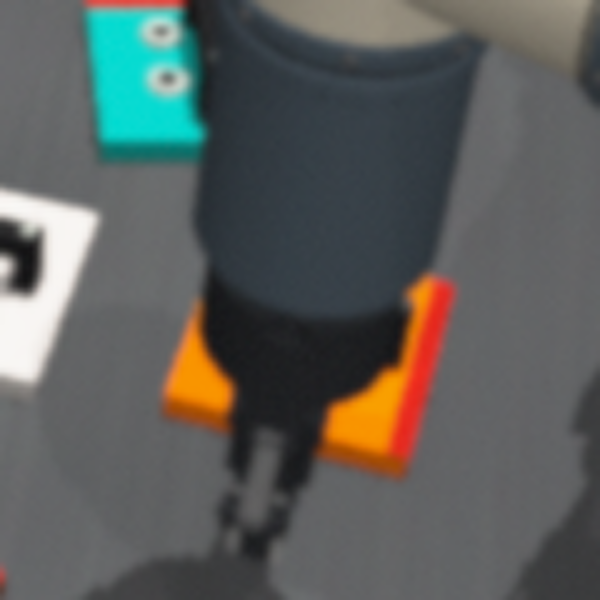

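View pics/z11.png

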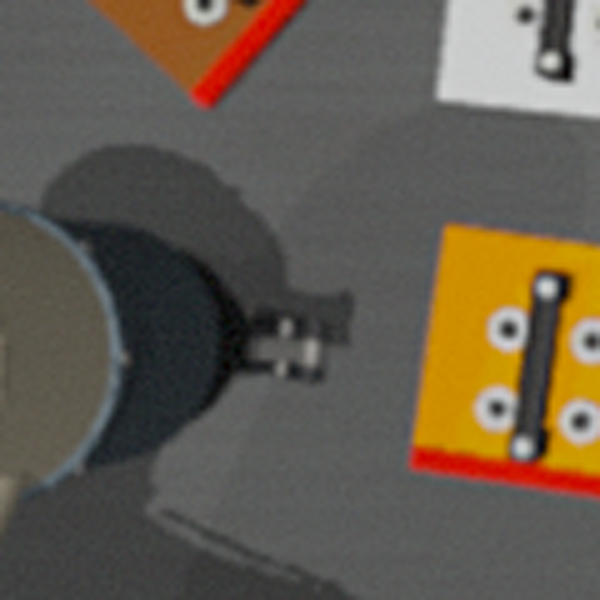

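No contact at a reading of 0.0205, so the tips really do stand higher than tip_extent suggests. I'll keep probing down.

>>> step_arm(commands=[1,0,0.1,0,0,0,0,1,0,0.1,0,0,0,0,1,0,0.1,0,0,0,0,1,0,0.1,0,0,0,0,1,0,0.1,0,0,0,0,1,0,0.1,0,0,0,0,1,0,0.0,0,0,0,0,1,0,0.0,0,0,0,0])

```text
time_s: 11.85
ee_pos: [0.3364, 0.3892, 0.0145]
tcp_rot: [-90.0, 0.0, -6.0]
wrist_force: [-0.1, -0.2, 0.3]
width: 0.0001
```

>>> step_arm(commands=[1,0,0.1,0,0,0,0,1,0,0.1,0,0,0,0,1,0,0.1,0,0,0,0,1,0,0,0,0,0,0,1,0,0,0,0,0,0,1,0,0,0,0,0,0,1,0,0.0,0,0,0,0,1,0,0.0,0,0,0,0])

```text
time_s: 12.65
ee_pos: [0.3365, 0.3892, 0.0115]
tcp_rot: [-90.0, -0.0, -6.0]
wrist_force: [-0.5, -0.1, -0.7]
width: 0.0
```

```bash
python3 - <<'E'
from plan import *
d=get_image("side");t=get_image("top");s=status.get_state();p=s["ee_pos"];print(p)
def fz(uv,xy):
    c,r=ray(d,uv);q=((np.array(xy)-c[:2])@r[:2])/(r[:2]@r[:2]);return (c+q*r).round(4)
print("z10",fz((351,331.6),(.3364,.3892)),"z8",fz((352.3,324),(.3364,.3894)))
crop(d,320,290,380,350,10,"pics/z12.png");crop(t,120,280,160,310,16,"pics/z13.png")
E
```

```text
[0.33643167 0.38925363 0.01151131]
z10 [0.3353 0.3892 0.0195] z8 [0.3356 0.3894 0.045 ]
```

View pics/z12.png

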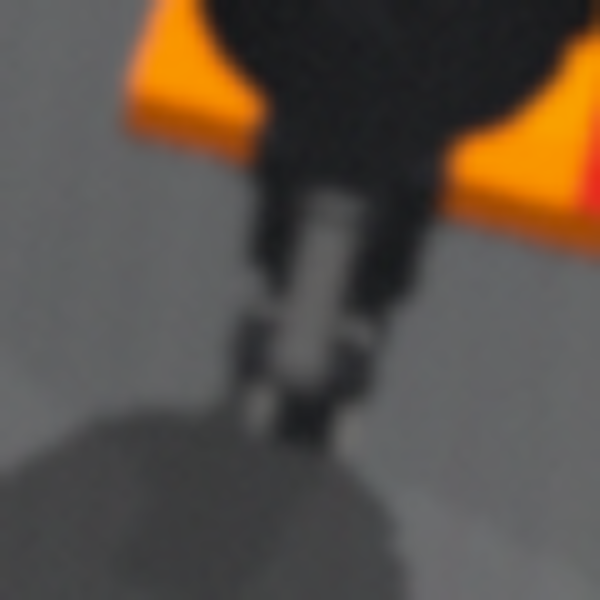

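View pics/z13.png

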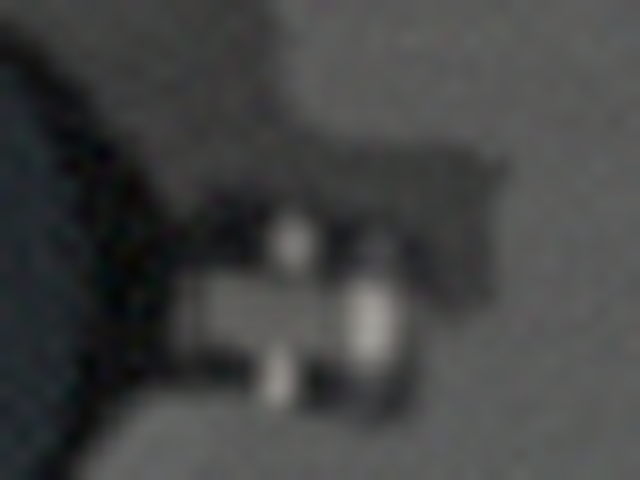

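>>> step_arm(commands=[1,0,0.1,0,0,0,0,1,0,0.1,0,0,0,0,1,0,0.1,0,0,0,0,1,0,0.1,0,0,0,0,1,0,0.1,0,0,0,0,1,0,0.1,0,0,0,0,1,0,0.0,0,0,0,0,1,0,0.0,0,0,0,0])

```text
time_s: 13.55
ee_pos: [0.3364, 0.3892, 0.0055]
tcp_rot: [-90.0, -0.0, -6.0]
wrist_force: [-0.2, -0.1, 0.1]
width: 0.0
```

>>> step_arm(commands=[1,0,0.1,0,0,0,0,1,0,0.1,0,0,0,0,1,0,0.1,0,0,0,0,1,0,0.1,0,0,0,0,1,0,0.1,0,0,0,0,1,0,0,0,0,0,0,1,0,0.0,0,0,0,0,1,0,0.0,0,0,0,0])

```text
time_s: 14.35
ee_pos: [0.3364, 0.3893, 0.0005]
tcp_rot: [-90.0, -0.0, -6.0]
wrist_force: [-0.9, 0.2, 1.2]
width: -0.0001
```

>>> step_arm(commands=[1,0,0.1,0,0,0,0,1,0,0.1,0,0,0,0,1,0,0,0,0,0,0,1,0,0,0,0,0,0,1,0,0,0,0,0,0,1,0,0,0,0,0,0,1,0,0.0,0,0,0,0,1,0,0.0,0,0,0,0])

```text
time_s: 15.15
ee_pos: [0.3364, 0.3893, -0.0015]
tcp_rot: [-90.0, -0.0, -6.0]
wrist_force: [0.2, 0.1, 0.2]
width: 0.0001
```

```bash
python3 - <<'E'
from plan import *
s=status.get_state();print(s["time_s"],s["ee_pos"],s["wrist_force"],s["torque"],s["joint_pos"],s["joint_torque"])
d=get_image("side");t=get_image("top")
crop(d,300,240,400,350,6,"pics/z14.png");crop(t,100,270,160,320,12,"pics/z15.png")
E
```

```text
15.15 [ 0.33643418  0.38927004 -0.00150375] [0.19117    0.06237689 0.21084714] [0.01817813 0.02777383 0.00818058] [ 6.66270697e+01  2.12225210e+01 -1.98232347e+01 -3.78972562e-04
 -4.89496152e+01 -1.62639575e+02] [-2.65194330e-04 -3.94220746e+01  1.81482553e+01  4.09209743e+00
 -6.73383765e-04  1.00524201e-05]
```

View pics/z14.png

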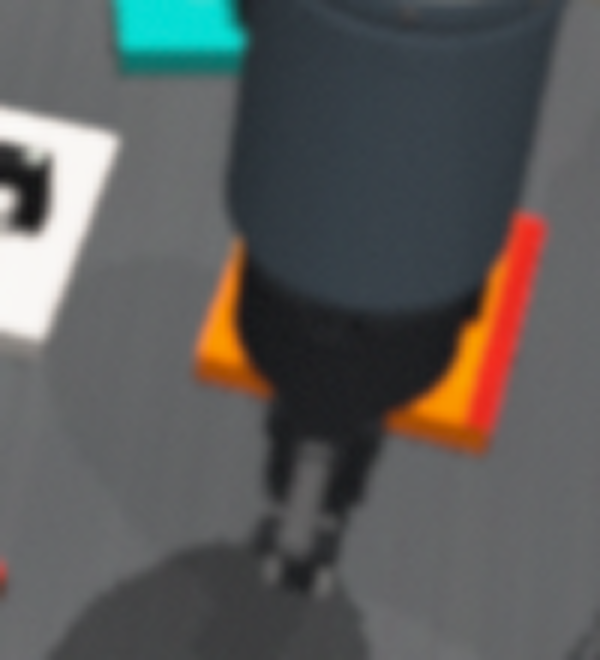

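View pics/z15.png

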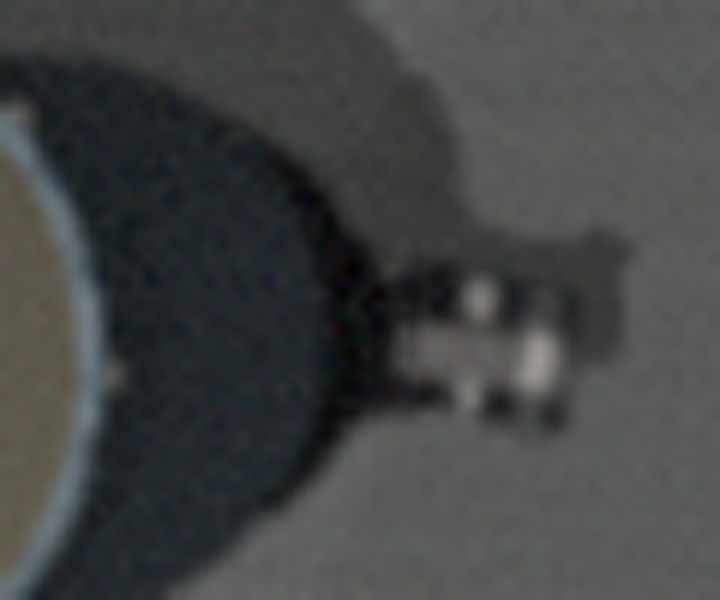

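>>> step_arm(commands=[1,0,0.1,0,0,0,0,1,0,0.1,0,0,0,0,1,0,0.1,0,0,0,0,1,0,0,0,0,0,0,1,0,0,0,0,0,0,1,0,0,0,0,0,0,1,0,0.0,0,0,0,0,1,0,0.0,0,0,0,0])

```text
time_s: 16.05
ee_pos: [0.3365, 0.3893, -0.0045]
tcp_rot: [-90.0, -0.0, -6.0]
wrist_force: [0.5, 0.6, 0.2]
width: 0.0002
```

>>> step_arm(commands=[1,0,0.1,0,0,0,0,1,0,0.1,0,0,0,0,1,0,0.1,0,0,0,0,1,0,0,0,0,0,0,1,0,0,0,0,0,0,1,0,0,0,0,0,0,1,0,0.0,0,0,0,0,1,0,0.0,0,0,0,0])

```text
time_s: 16.85
ee_pos: [0.3365, 0.3893, -0.0075]
tcp_rot: [-90.0, -0.0, -6.0]
wrist_force: [-0.8, 0.7, 0.0]
width: -0.0001
```

>>> step_arm(commands=[1,0,0.1,0,0,0,0,1,0,0.1,0,0,0,0,1,0,0.1,0,0,0,0,1,0,0.1,0,0,0,0,1,0,0,0,0,0,0,1,0,0,0,0,0,0,1,0,0.0,0,0,0,0,1,0,0.0,0,0,0,0])

```text
time_s: 17.65
ee_pos: [0.3365, 0.3893, -0.0098]
tcp_rot: [-90.0, -0.0, -6.0]
wrist_force: [-4.9, -3.6, 15.6]
width: 0.0006
```

```bash
python3 - <<'E'
from plan import *
s=status.get_state();print(s["time_s"],s["ee_pos"],s["wrist_force"])
p=s["ee_pos"]
d=get_image("side")
print(proj(d,p))
f=d["frame"][310:355,325:375,::-1].astype(float);f=np.clip(255*(f/255)**.5,0,255).astype(np.uint8)
cv2.imwrite("pics/z16.png",cv2.resize(f,None,fx=12,fy=12,interpolation=cv2.INTER_CUBIC))
E
```

```text
17.65 [ 0.33647426  0.38926775 -0.00976947] [-4.94065901 -3.62687707 15.62507719]
[[348.82737699 339.93907059]]
```

View pics/z16.png

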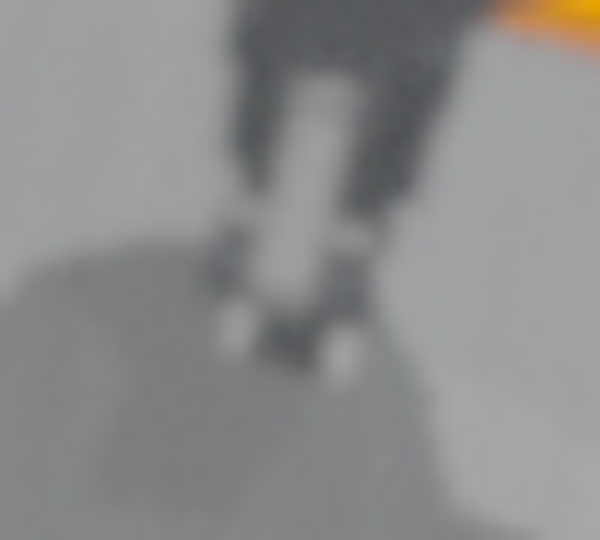

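```bash
python3 - <<'E'
from plan import *
d=get_image("side");t=get_image("top")
P=onz(d,(349.2,340.8),0.0);print("tip by side on bench",P,"reading",status.get_state()["ee_pos"],status.get_state()["joint_pos"])
print("top px of that",proj(t,P))
f=t["frame"][275:320,100:165,::-1].astype(float);f=np.clip(255*(f/255)**.5,0,255).astype(np.uint8)
cv2.imwrite("pics/z17.png",cv2.resize(f,None,fx=12,fy=12,interpolation=cv2.INTER_CUBIC))
E
```

```text
tip by side on bench [0.33575982 0.39876409 0.        ] reading [ 0.3364795   0.38928432 -0.00976543] [ 6.66417101e+01  2.18472679e+01 -2.03930887e+01  3.32148967e-02
 -4.77238661e+01 -1.62640139e+02]
top px of that [[127.08813835 295.01111917]]
```

View pics/z17.png

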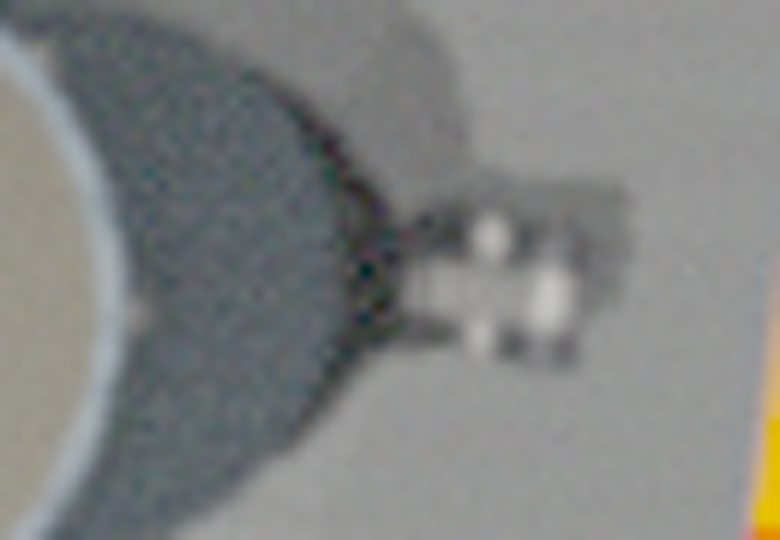

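The bench probe settles it. Contact comes at a reading of about -0.009 with x and y matching, so the closed tips stand about 9.5 mm above the reported TCP. My TCP heights must therefore go about 31 mm lower. Back to the plate with that correction.

>>> step_arm(commands=[1,0,-4,0,0,0,0,0,0,-4,0,0,0,0,0,3.4,0,-2.6,0,0,0,0,3.4,0,-2.6,0,0,0,0,3.4,0,-2.6,0,0,0,0,3.3,0,-2.6,0,0,0,0,3.3,0,-2.5,0,0,0,0,0,0,0,0,0,0])

```text
time_s: 18.6
ee_pos: [0.4925, 0.2401, 0.0681]
tcp_rot: [-90.1, -0.0, -6.3]
wrist_force: [-0.6, 0.0, 0.1]
width: 0.0856
```

```bash
python3 - <<'E'
from plan import *
s=status.get_state();print(s["time_s"],s["ee_pos"],s["width"])
plan((.49,.2436,.014),-6,8,0,2)
E
```

```text
18.6 [0.49252894 0.24013684 0.06814735] 0.08560719897936325
0, -0.04, 0.68, 0.04, 0, 0, 0 ,
0, -0.04, 0.68, 0.04, 0, 0, 0 ,
0, -0.04, 0.68, 0.04, 0, 0, 0 ,
0, -0.03, 0.67, 0.04, 0, -0.1, 0 ,
0, -0.04, 0.68, 0.04, 0, 0, 0 ,
0, -0.03, 0.67, 0.04, 0, -0.1, 0 ,
0, -0.04, 0.68, 0.04, 0, 0, 0 ,
0, -0.03, 0.67, 0.04, 0.1, -0.1, 0 ,
end [0.49   0.2436 0.014 ] [-8.995e+01 -2.000e-02 -5.980e+00]
```

>>> step_arm(commands=[0,0,1.0,0,0,0,0,0,0,1.0,0,0,0,0,0,0,1.0,0,0,0,0,0,0,1.0,0,0,0,0,0,0,1.0,0,0,0,0,0,0,0.5,0,0,0,0,1,0,0,0,0,0,0,1,0,0,0,0,0,0])

```text
time_s: 19.4
ee_pos: [0.4902, 0.2435, 0.0137]
tcp_rot: [-90.0, -0.0, -6.0]
wrist_force: [0.1, -1.5, -0.5]
width: 0.0593
```

>>> step_arm(commands=[1,0,0,0,0,0,0,1,0,0,0,0,0,0,1,0,0,0,0,0,0,1,0,0,0,0,0,0,1,0,0,0,0,0,0,1,0,0,0,0,0,0,1,0,0,0,0,0,0,1,0,0,0,0,0,0])

```text
time_s: 20.2
ee_pos: [0.4903, 0.2437, 0.014]
tcp_rot: [-90.0, -0.0, -6.0]
wrist_force: [-0.7, 1.4, 5.1]
width: 0.0128
```

```bash
python3 - <<'E'
from plan import *
s=status.get_state();print(s["time_s"],s["ee_pos"],s["width"],s["wrist_force"])
d=get_image("side")
crop(d,240,200,340,300,6,"pics/g2.png")
E
```

```text
20.2 [0.49033275 0.24371071 0.01401772] 0.012835383762720065 [-0.65402408  1.42692416  5.11994773]
```

View pics/g2.png

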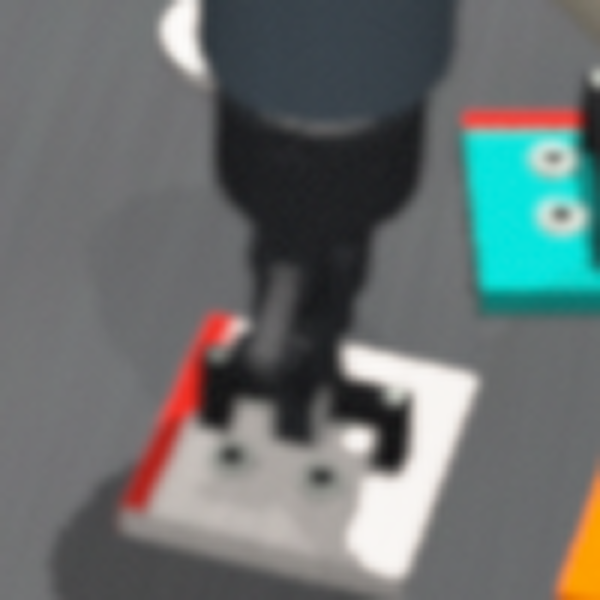

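The bar is gripped (width 12.8 mm). I'll lift and carry it towards the jig.

```bash
python3 - <<'E'
from plan import *
t=get_image("top");d=get_image("side")
L=[((381.8,181.5),(283.7,156.1)),((402.4,185.4),(289.3,147.9)),((377.4,212.6),(307,162.5)),((398,216.4),(312.5,153.5)),((389.9,199.1),(298,154.5))]
for a,b in L: print(tri(t,a,d,b))
s=status.get_state();print(s["ee_pos"])
# plan as if lifted 10cm
import plan as m
class S:
    @staticmethod
    def get_state(): 
        q=dict(s);q["ee_pos"]=np.array(s["ee_pos"])+[0,0,.10];return q
m.status=S
m.plan((.5438,-.1807,.112),-10.5,13,1,1)
E
```

```text
(array([ 0.5910379 , -0.18445762,  0.04134113]), np.float64(0.0010609124783424277))
(array([ 0.58279385, -0.2324197 ,  0.04071304]), np.float64(0.0023177325913644616))
(array([ 0.52006575, -0.17219939,  0.03805363]), np.float64(0.0009710715547048313))
(array([ 0.51104402, -0.2189197 ,  0.04046163]), np.float64(0.0014054759210528041))
(array([ 0.55098159, -0.20138554,  0.04194006]), np.float64(0.002418520308925672))
[0.49032252 0.24370273 0.01402589]
1, 0.8, 0, -3.2, -0, 0.3, 0 ,
1, 0.8, 0, -3.2, -0, 0.3, 0 ,
1, 0.8, 0, -3.2, -0, 0.4, 0 ,
1, 0.8, 0, -3.2, -0, 0.3, 0 ,
1, 0.8, 0, -3.2, -0, 0.4, 0 ,
1, 0.8, 0, -3.2, -0, 0.3, 0 ,
1, 0.9, 0, -3.2, -0, 0.4, 0 ,
1, 0.9, 0, -3.2, -0, 0.3, 0 ,
1, 0.9, 0, -3.1, -0, 0.4, 0 ,
1, 0.9, 0, -3.2, -0, 0.3, 0 ,
1, 0.9, 0.1, -3.1, -0, 0.4, 0 ,
1, 1, 0, -3.1, -0, 0.3, 0 ,
1, 0.9, 0.1, -3.2, -0, 0.4, 0 ,
end [ 0.5435 -0.181   0.1118] [-8.995e+01 -4.000e-02 -1.050e+01]
```

>>> step_arm(commands=[1,0,-1,0,0,0,0,1,0,-2,0,0,0,0,1,0,-2,0,0,0,0,1,0,-2,0,0,0,0,1,0,-2,0,0,0,0,1,0,-1,0,0,0,0,1,0,0,0,0,0,0,1,0,0,0,0,0,0])

```text
time_s: 21.15
ee_pos: [0.489, 0.2429, 0.1121]
tcp_rot: [-90.1, 0.1, -6.0]
wrist_force: [-0.3, 0.6, -6.2]
width: 0.0132
```

>>> step_arm(commands=[1,0.8,0,-3.2,0,0.3,0,1,0.8,0,-3.2,0,0.4,0,1,0.8,0,-3.2,0,0.3,0,1,0.8,0,-3.2,0,0.4,0,1,0.8,0,-3.2,0,0.3,0,1,0.8,0,-3.2,0,0.4,0,1,0.9,0,-3.2,0,0.3,0,1,0.9,0,-3.2,0,0.4,0])

```text
time_s: 21.95
ee_pos: [0.5221, -0.0204, 0.1118]
tcp_rot: [-90.0, 0.2, -8.8]
wrist_force: [0.3, 0.1, -6.0]
width: 0.0126
```

>>> step_arm(commands=[1,0.9,0,-3.2,0,0.3,0,1,0.9,0,-3.2,0,0.4,0,1,0.9,0,-3.1,0,0.3,0,1,0.9,0,-3.1,0,0.4,0,1,1.0,0,-3.1,0,0.3,0,1,0,0,0,0,0,0,1,0,0,0,0,0,0,1,0,0,0,0,0,0])

```text
time_s: 22.75
ee_pos: [0.5421, -0.1807, 0.1123]
tcp_rot: [-90.0, 0.1, -10.5]
wrist_force: [0.5, 0.4, -6.0]
width: 0.0129
```

```bash
python3 - <<'E'
from plan import *
s=status.get_state();print(s["time_s"],s["ee_pos"],s["tcp_rot"],s["width"],s["wrist_force"])
t=get_image("top");d=get_image("side")
crop(t,310,140,460,250,5,"pics/j1t.png");crop(d,230,80,350,200,5,"pics/j1s.png")
E
```

```text
22.75 [ 0.54206111 -0.18072459  0.11229388] [-89.9832379    0.13565887 -10.50323156] 0.012947579454034212 [ 0.52345525  0.39855977 -6.0483441 ]
```

View pics/j1t.png

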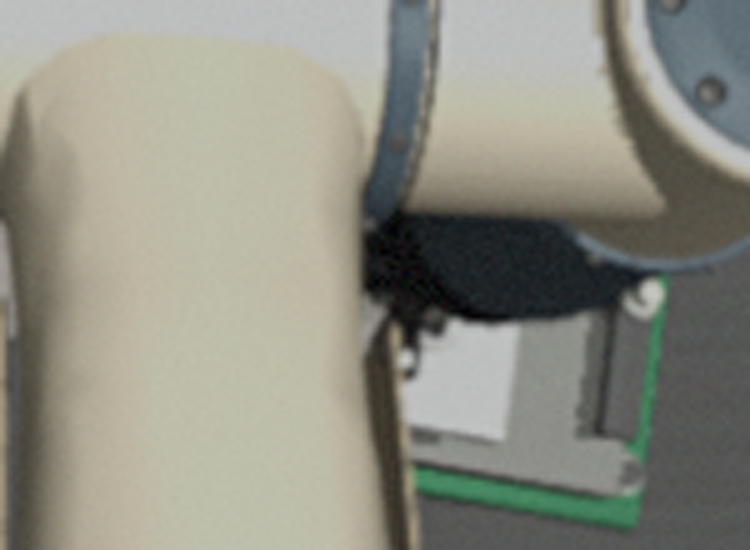

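View pics/j1s.png

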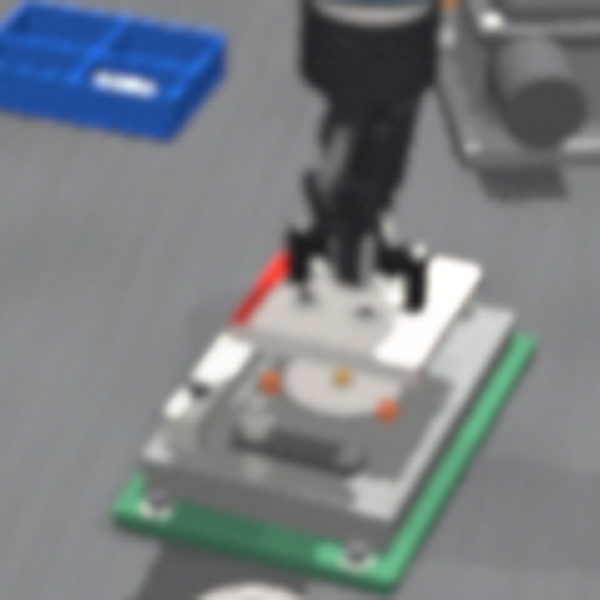

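```bash
python3 - <<'E'
from plan import *
t=get_image("top");d=get_image("side")
th=np.radians(-10.5);X=np.array([np.cos(th),np.sin(th)]);Y=np.array([-np.sin(th),np.cos(th)])
pin=np.array([.5493,-.2000])
c=onz(t,(310+505/5,140+440/5),.112)[:2];print("corner",c,"jig frame slot est",[(c+.055*X+.055*Y+.005*X-pin)@X,(c+.055*X+.055*Y+.005*X-pin)@Y])
# side: red edge left-front top corner (235,322)/5+(230,80); near-right corner (405,362)
for n,uv,off in(("red+y",(230+235/5,80+322/5),-.055*X-.055*Y),("rear+y",(230+405/5,80+362/5),.055*X-.055*Y)):
    c=onz(d,uv,.112)[:2];e=c+off+.005*X;print(n,c,[(e-pin)@X,(e-pin)@Y])
p=status.get_state()["ee_pos"][:2]+.005*X;print("reading",[(p-pin)@X,(p-pin)@Y])
E
```

```text
corner [ 0.47628646 -0.22677717] jig frame slot est [np.float64(-0.006911166402175413), np.float64(0.01536555501596984)]
red+y [ 0.60204789 -0.13302394] [np.float64(-0.010340796591409955), np.float64(0.020467079859461768)]
rear+y [ 0.50417759 -0.11482601] [np.float64(0.00011143924233993077), np.float64(0.02052483495750819)]
reading [np.float64(-0.004960651144456597), np.float64(0.017916692099914183)]
```

The plate is over the jig, with the slot estimated 5–7 mm off the fence side and 15–18 mm along. Lowering.

>>> step_arm(commands=[1,0,0.9,0,0,0,0,1,0,0.9,0,0,0,0,1,0,0.9,0,0,0,0,1,0,0.9,0,0,0,0,1,0,0.8,0,0,0,0,1,0,0.2,0,0,0,0,1,0,0.2,0,0,0,0,1,0,0,0,0,0,0])

```text
time_s: 23.75
ee_pos: [0.5429, -0.1814, 0.0655]
tcp_rot: [-90.0, -0.0, -10.5]
wrist_force: [0.8, 0.8, -6.0]
width: 0.0124
```

```bash
python3 - <<'E'
from plan import *
s=status.get_state();print(s["time_s"],s["ee_pos"],s["tcp_rot"],s["width"],s["wrist_force"],s["torque"])
d=get_image("side")
crop(d,240,90,340,190,6,"pics/j2s.png")
E
```

```text
23.75 [ 0.54294722 -0.18144429  0.0655056 ] [-9.00042392e+01 -1.21969007e-02 -1.05120074e+01] 0.012397761315080804 [ 0.80300733  0.79779248 -5.96994967] [-0.01707325  0.06536066  0.05165524]
```

View pics/j2s.png

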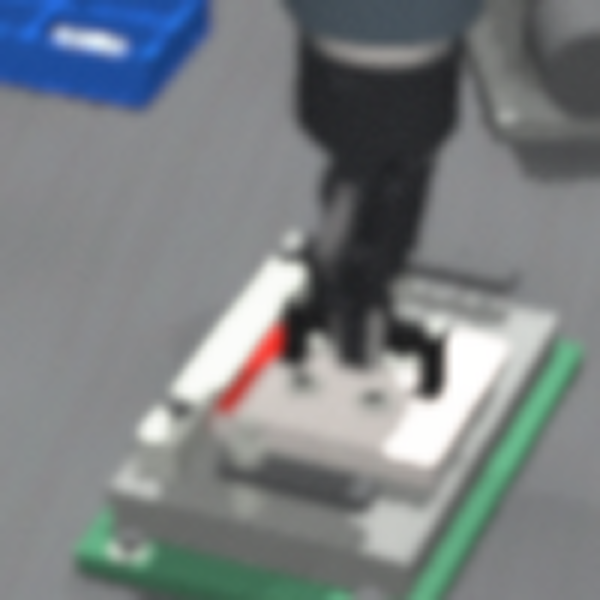

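The red edge lies just clear of the fence. I'll go onto the lifters now.

>>> step_arm(commands=[1,0,0.1,0,0,0,0,1,0,0.1,0,0,0,0,1,0,0.1,0,0,0,0,1,0,0.1,0,0,0,0,1,0,0.1,0,0,0,0,1,0,0.1,0,0,0,0,1,0,0,0,0,0,0,1,0,0,0,0,0,0])

```text
time_s: 24.6
ee_pos: [0.5436, -0.1814, 0.0634]
tcp_rot: [-90.0, -0.2, -10.4]
wrist_force: [-7.3, 5.7, 17.1]
width: 0.013
```

The plate is on the pin top and lifters (underside about 49.5 mm), and I'm pressing too hard. I'll ease off to a light push.

>>> step_arm(commands=[1,0,-0.1,0,0,0,0,1,0,-0.1,0,0,0,0,1,0,-0.1,0,0,0,0,1,0,-0.05,0,0,0,0,1,0,0,0,0,0,0,1,0,0,0,0,0,0,1,0,0,0,0,0,0,1,0,0,0,0,0,0])

```text
time_s: 25.4
ee_pos: [0.5432, -0.1814, 0.0637]
tcp_rot: [-90.0, -0.1, -10.5]
wrist_force: [-3.1, 3.9, 5.7]
width: 0.0128
```

```bash
python3 - <<'E'
from plan import *
s=status.get_state();print(s["time_s"],s["ee_pos"],s["tcp_rot"],s["width"],s["wrist_force"],s["torque"])
d=get_image("side");t=get_image("top")
crop(d,250,110,330,180,9,"pics/j3s.png");crop(t,310,140,460,250,5,"pics/j3t.png")
E
```

```text
25.4 [ 0.5432406  -0.18141423  0.06369302] [-9.00067342e+01 -5.95650104e-02 -1.04975768e+01] 0.012833290838642285 [-3.08429646  3.90888298  5.72032269] [ 1.0680127   1.16128845 -0.0027449 ]
```

View pics/j3s.png

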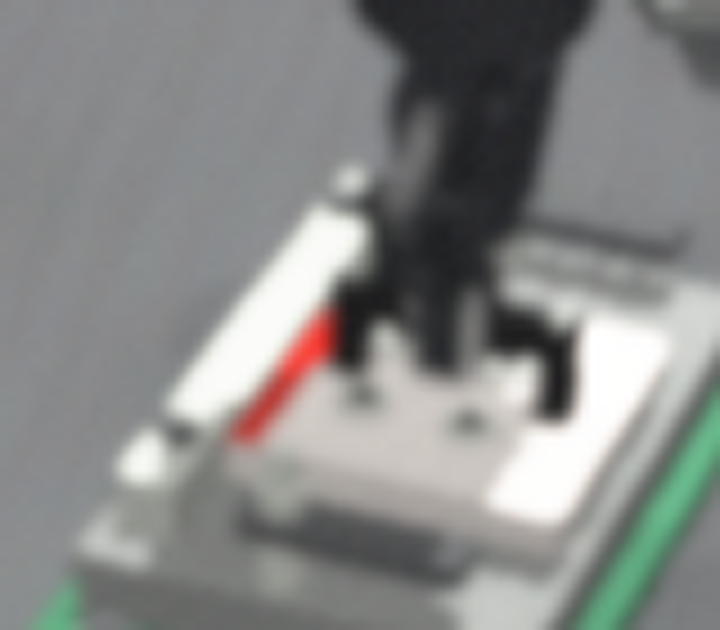

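View pics/j3t.png

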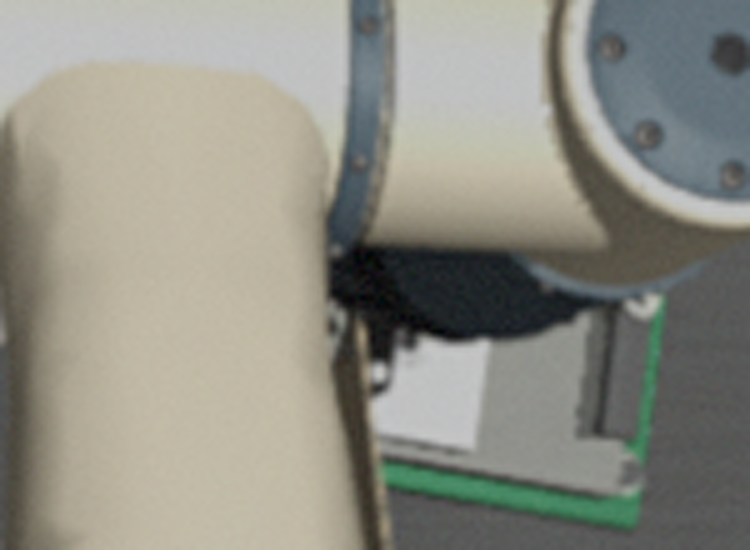

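```bash
cat > est.py <<'E'
from plan import *
th=np.radians(-10.5);X=np.array([np.cos(th),np.sin(th)]);Y=np.array([-np.sin(th),np.cos(th)])
pin=np.array([.5493,-.2000])
def corner(d,uv,sx,sy,z,pin=pin):
    c=onz(d,uv,z)[:2]-.055*sx*X-.055*sy*Y+.005*X-pin;return np.round([1000*c@X,1000*c@Y],1)
def reading():
    s=status.get_state();p=s["ee_pos"][:2]+.005*X-pin
    w=s["wrist_force"];return np.round([1000*p@X,1000*p@Y],1),"z",s["ee_pos"][2].round(4),"F jig xyz",np.round([w[:2]@X,w[:2]@Y,w[2]],1),s["time_s"],s["tcp_rot"].round(2)
E
python3 - <<'E'
from est import *
t=get_image("top");d=get_image("side")
print(reading(), "top",corner(t,(310+475/5,140+450/5),-1,-1,.0635))
ps=np.array([.5511,-.194])
print("side red+y",corner(d,(250+232/9,110+438/9),1,1,.0635,ps),"rear+y",corner(d,(250+545/9,110+527/9),-1,1,.0635,ps))
E
```

```text
(array([-4.3, 17.2]), 'z', np.float64(0.0637), 'F jig xyz', array([-3.9,  2.2,  6.5]), 25.6, array([-9.001e+01, -6.000e-02, -1.049e+01])) top [-6.1 14.9]
side red+y [-8.  13.9] rear+y [-4.3 20.4]
```

>>> step_arm(commands=[1,0,-0.1,0,0,0,0,1,0,-0.1,0,0,0,0,1,0.1,0,0,0,0,0,1,0.1,0,0,0,0,0,1,0.1,0,0,0,0,0,1,0.1,0,0,0,0,0,1,0,0,0,0,0,0,1,0,0,0,0,0,0])

```text
time_s: 26.4
ee_pos: [0.5467, -0.1821, 0.0648]
tcp_rot: [-90.0, 0.0, -10.5]
wrist_force: [-0.3, 0.1, -6.6]
width: 0.0133
```

```bash
python3 - <<'E'
from est import *
print(reading())
E
```

```text
(array([-0.8, 17.1]), 'z', np.float64(0.0648), 'F jig xyz', array([-0.3,  0. , -6.6]), 26.4, array([-9.000e+01,  1.000e-02, -1.051e+01]))
```

>>> step_arm(commands=[1,0.1,0,0,0,0,0,1,0.1,0,0,0,0,0,1,0.1,0,0,0,0,0,1,0,0.05,0,0,0,0,1,0,0.05,0,0,0,0,1,0,0,0,0,0,0,1,0,0,0,0,0,0,1,0,0,0,0,0,0])

```text
time_s: 27.2
ee_pos: [0.5491, -0.1826, 0.064]
tcp_rot: [-90.0, 0.1, -10.5]
wrist_force: [-5.3, 1.0, -1.5]
width: 0.0134
```

```bash
python3 - <<'E'
from est import *
print(reading())
E
```

```text
(array([ 1.6, 17.1]), 'z', np.float64(0.064), 'F jig xyz', array([-5.4,  0. , -1.5]), 27.2, array([-9.000e+01,  6.000e-02, -1.052e+01]))
```

Fence contact is made (5.4 N), with about 5 N of down-push on the jig. Sliding along the fence towards the pin.

>>> step_arm(commands=[1,0,0,-0.1,0,0,0,1,0,0,-0.1,0,0,0,1,0,0,-0.1,0,0,0,1,0,0,-0.2,0,0,0,1,0,0,-0.2,0,0,0,1,0,0,-0.2,0,0,0,1,0,0,-0.1,0,0,0,1,0,0,0,0,0,0])

```text
time_s: 28.0
ee_pos: [0.5476, -0.1912, 0.064]
tcp_rot: [-89.9, 0.0, -10.5]
wrist_force: [-4.2, 6.6, 0.4]
width: 0.0131
```

```bash
python3 - <<'E'
from est import *
print(reading())
t=get_image("top");crop(t,370,195,450,250,9,"pics/j4t.png")
E
```

```text
(array([1.7, 8.3]), 'z', np.float64(0.064), 'F jig xyz', array([-5.3,  5.8,  0.4]), 28.0, array([-8.989e+01,  4.000e-02, -1.052e+01]))
```

View pics/j4t.png

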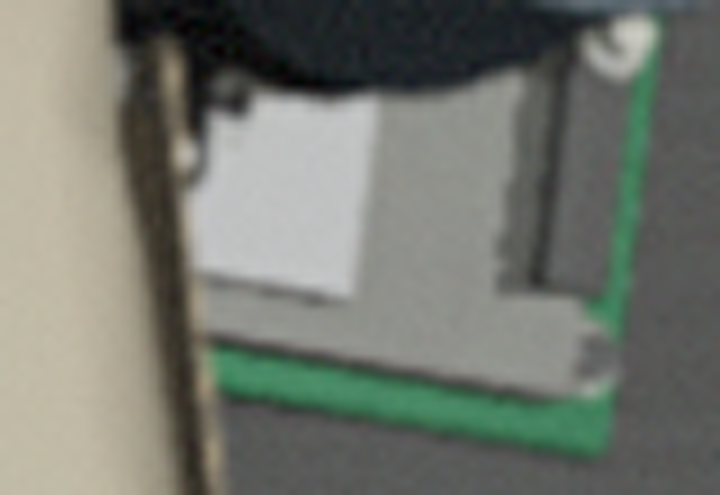

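```bash
python3 - <<'E'
from est import *
t=get_image("top");print(reading(),corner(t,(409.4,228.1),-1,-1,.0635))
E
```

```text
(array([1.8, 8.3]), 'z', np.float64(0.064), 'F jig xyz', array([-4.6,  4.6, -0.3]), 28.1, array([-8.989e+01,  4.000e-02, -1.052e+01])) [-0.2  5.6]
```

>>> step_arm(commands=[1,0,0,-0.1,0,0,0,1,0,0,-0.1,0,0,0,1,0,0,-0.1,0,0,0,1,0,0,0,0,0,0,1,0,0,-0.1,0,0,0,1,0,0,0,0,0,0,1,0,0,0,0,0,0,1,0,0,0,0,0,0])

```text
time_s: 28.9
ee_pos: [0.5468, -0.1956, 0.0636]
tcp_rot: [-89.9, 0.1, -10.5]
wrist_force: [-3.9, 3.1, -3.1]
width: 0.0127
```

```bash
python3 - <<'E'
from est import *
print(reading())
E
```

```text
(array([1.7, 3.9]), 'z', np.float64(0.0636), 'F jig xyz', array([-4.4,  2.4, -3.1]), 28.9, array([-8.993e+01,  6.000e-02, -1.052e+01]))
```

Height and load both dropped (Fz 0.4 to -3.1), so the pin has just entered the slot. I'll move 1 mm more and lower gently.

>>> step_arm(commands=[1,0,0,-0.1,0,0,0,1,0,0.1,0,0,0,0,1,0,0.1,0,0,0,0,1,0,0.1,0,0,0,0,1,0,0,0,0,0,0,1,0,0,0,0,0,0,1,0,0,0,0,0,0,1,0,0,0,0,0,0])

```text
time_s: 29.7
ee_pos: [0.5464, -0.1974, 0.0612]
tcp_rot: [-90.0, 0.1, -10.5]
wrist_force: [-5.5, 2.8, 0.3]
width: 0.0128
```

```bash
python3 - <<'E'
from est import *
print(reading())
E
```

```text
(array([1.6, 2. ]), 'z', np.float64(0.0612), 'F jig xyz', array([-5.9,  1.8,  0.3]), 29.7, array([-9.001e+01,  5.000e-02, -1.051e+01]))
```

The plate is now below pin-top level (underside about 47 mm). Pressing on.

>>> step_arm(commands=[1,0,0.1,0,0,0,0,1,0,0.1,0,0,0,0,1,0,0.1,0,0,0,0,1,0,0,0,0,0,0,1,0,0,0,0,0,0,1,0,0,0,0,0,0,1,0,0,0,0,0,0,1,0,0,0,0,0,0])

```text
time_s: 30.5
ee_pos: [0.5463, -0.1977, 0.059]
tcp_rot: [-90.0, 0.0, -10.5]
wrist_force: [-8.9, 1.8, 4.5]
width: 0.0129
```

```bash
python3 - <<'E'
from est import *
print(reading())
E
```

```text
(array([1.6, 1.7]), 'z', np.float64(0.059), 'F jig xyz', array([-9.1,  0.1,  4.5]), 30.5, array([-9.005e+01,  4.000e-02, -1.050e+01]))
```

>>> step_arm(commands=[1,-0.1,0,0,0,0,0,1,0,0.1,0,0,0,0,1,0,0.1,0,0,0,0,1,0,0.1,0,0,0,0,1,0,0.1,0,0,0,0,1,0,0,0,0,0,0,1,0,0,0,0,0,0,1,0,0,0,0,0,0])

```text
time_s: 31.3
ee_pos: [0.5463, -0.1978, 0.056]
tcp_rot: [-90.1, -0.1, -10.5]
wrist_force: [-7.5, 2.4, 8.0]
width: 0.0129
```

```bash
python3 - <<'E'
from est import *
print(reading())
E
```

```text
(array([1.7, 1.6]), 'z', np.float64(0.056), 'F jig xyz', array([-7.8,  1. ,  8. ]), 31.3, array([-90.06,  -0.1 , -10.48]))
```

>>> step_arm(commands=[1,0,0.1,0,0,0,0,1,0,0.1,0,0,0,0,1,0,0.1,0,0,0,0,1,0,0,0,0,0,0,1,0,0,0,0,0,0,1,0,0,0,0,0,0,1,0,0,0,0,0,0,1,0,0,0,0,0,0])

```text
time_s: 32.1
ee_pos: [0.5463, -0.1978, 0.054]
tcp_rot: [-90.1, -0.1, -10.5]
wrist_force: [-10.0, 3.9, 14.5]
width: 0.013
```

```bash
python3 - <<'E'
from est import *
print(reading())
E
```

```text
(array([1.7, 1.6]), 'z', np.float64(0.054), 'F jig xyz', array([-10.6,   2. ,  14.5]), 32.1, array([-90.07,  -0.13, -10.46]))
```

>>> step_arm(commands=[1,-0.1,0.1,0,0,0,0,1,0,0.1,0,0,0,0,1,0,0.1,0,0,0,0,1,0,0,0,0,0,0,1,0,0,0,0,0,0,1,0,0,0,0,0,0,1,0,0,0,0,0,0,1,0,0,0,0,0,0])

```text
time_s: 32.9
ee_pos: [0.5464, -0.1979, 0.0539]
tcp_rot: [-90.1, -0.3, -10.4]
wrist_force: [-13.2, 8.3, 28.9]
width: 0.013
```

```bash
python3 - <<'E'
from est import *
print(reading(),status.get_state()["width"])
t=get_image("top");d=get_image("side");crop(t,370,195,450,250,9,"pics/j5t.png");crop(d,250,110,330,180,9,"pics/j5s.png")
E
```

```text
(array([1.8, 1.6]), 'z', np.float64(0.0539), 'F jig xyz', array([-14.5,   5.8,  28.9]), 32.9, array([-90.11,  -0.33, -10.41])) 0.013036612158453548
```

View pics/j5s.png

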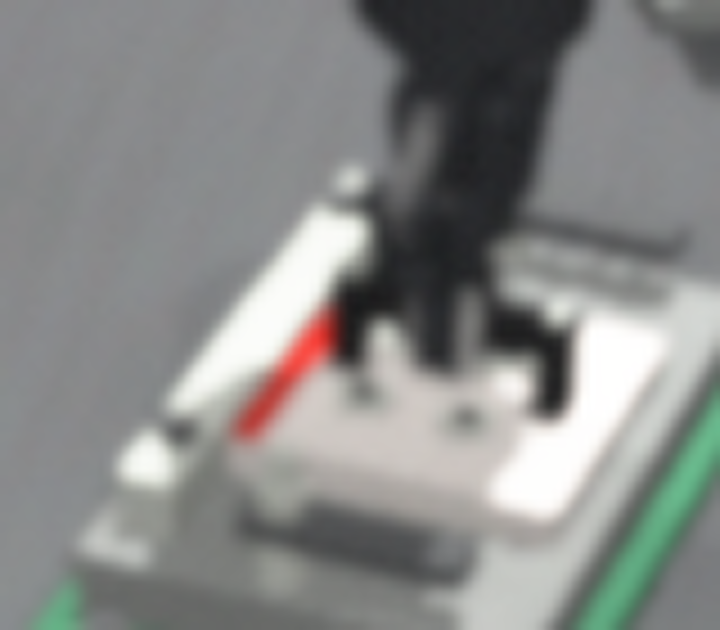

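View pics/j5t.png

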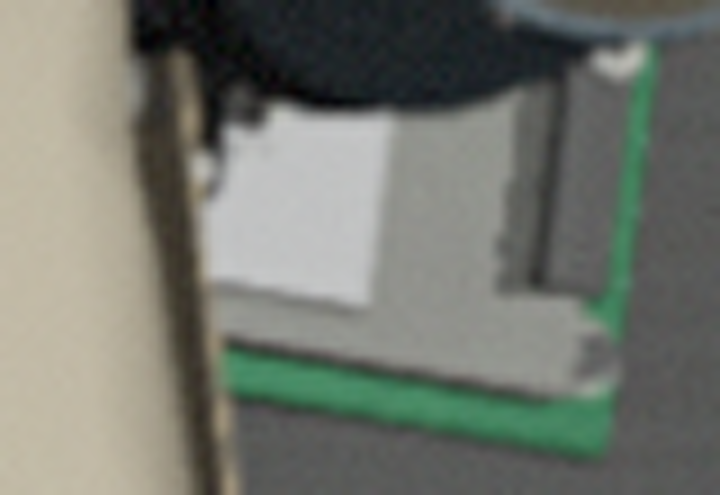

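The plate is flush: the height stopped at 0.0539 while the force rose. I'll ease the push by 1 mm and check the position.

>>> step_arm(commands=[1,-0.1,-0.1,0,0,0,0,1,0,0,0,0,0,0,1,0,0,0,0,0,0,1,0,0,0,0,0,0,1,0,0,0,0,0,0,1,0,0,0,0,0,0,1,0,0,0,0,0,0,1,0,0,0,0,0,0])

```text
time_s: 33.8
ee_pos: [0.5464, -0.1979, 0.054]
tcp_rot: [-90.1, -0.4, -10.4]
wrist_force: [-9.2, 5.2, 21.4]
width: 0.0127
```

```bash
python3 - <<'E'
from est import *
print(reading(),status.get_state()["width"])
t=get_image("top");print(corner(t,(411.3,228.7),-1,-1,.054))
E
```

```text
(array([1.8, 1.6]), 'z', np.float64(0.054), 'F jig xyz', array([-10. ,   3.4,  21.4]), 33.8, array([-90.1 ,  -0.41, -10.42])) 0.01271518840844182
[ 0.7 -1.4]
```

```bash
python3 -c "
from cell import env,status
print(env.hand_in());s=status.get_state();print(s['time_s'],s['ee_pos'],s['wrist_force'],s['width'])"
```

```text
the job is handed in; nothing more can be done
None
the job is handed in; nothing more can be done
```

The aluminium plate is pressed down flush on the jig over the pin and still gripped. I handed the job in at about 34 s. The hand-in reported no verdict.

**What I did:** I gripped the plate by its handle, set it on the lifters about 15–17 mm to one side of the pin, and pushed it lightly against the fence. I then slid it along until the slot dropped over the pin, and pressed it down.

**Last checks:**
- **Height:** the tool height stopped at 0.054 m while the push kept rising, which puts the underside on the deck (40 mm above the bench).
- **Push:** the wrist still reads 21 N upward and the grip width is 12.7 mm. The tool is within about 0.4° of vertical and 0.1° of the jig's measured angle.
- **Bystanders:** I did not touch the flange, wrench or oil bottle as far as I could tell, but I took no final picture of them.

**What failed or disagreed:**
- **First grasp:** the fingers closed on nothing. A touch on the bare bench showed the closed fingertips about 31 mm higher than the reported pose and `tip_extent` imply. I corrected for that from then on.
- **Slot position:** the camera puts the slot at (0.7, -1.4) mm from the pin, and the arm reading puts it at (1.8, 1.6) mm (x towards the fence, y along it). Neither is exact, but the plate cannot reach the deck unless the slot is over the pin.
- **Setting down:** I briefly pressed the plate onto the pin top with about 23 N before easing off.

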